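# Fish the hand stamp out of the deep caddy bay

## Robot

A 7-joint arm with a two-finger parallel gripper is mounted at the origin on a cart in front of the work surface, level with it; the furniture and walls round the work are solid. World frame = base frame: x ahead of the robot, y to its left, z up, the work surface at z = 0. Lengths are in m, angles in degrees, forces in N, time in s.
With the tool pointing down it reaches from about 0.425 to 0.875 m from the base axis. Payload 4.7 kg.
Tool frame: the origin (TCP) lies at the very end of the fingers, on their centre line; the grasp point (between the pads) lies 19 mm behind it (env.grip_point_offset is the distance from the TCP to the grasp point, in m); z points along the fingers, y is the line along which they close (so a half turn about z gives the same grasp; the last joint's range is limited). The gripper opens to 87 mm and grips with 3 to 60 N. Pads are 19 mm wide; open, the fingers measure 117 mm over their backs; the gripper's body (75 mm by 190 mm) begins 51 mm behind the grasp point.
Start: joints at [-71.27, 18.392, -4.016, 83.108, 1.295, 78.541, -3.26], TCP at [0.2, 0.618, 0.223] pointing down, gripper open.
Joint ranges: [-163.93, 163.93], [-17.29, 119.83], [-79.2, 71.16], [3.27, 140.29], [-89.18, 269.18], [5.43, 117.66], [-154.24, 154.24]. Speed limits (degrees/s): [147.25, 147.25, 180, 180, 180, 180, 180].

## Interface

Orientations are given as [roll, pitch, yaw] about the fixed x, y, z axes, in that order (R = Rz(yaw) Ry(pitch) Rx(roll)).
In Python, from cell import env gives the robot as it stands.
- The arm moves only by the tool jog_arm, never from a script. Its argument "motion" is a list of rows, each an object of numbers: "x", "y", "z": the shift along the tool's x, y, z in cm; "ax", "ay", "az": the turn, a rotation vector about the tool's x, y, z in degrees. In form: [{"x": .., "y": .., "z": .., "ax": .., "ay": .., "az": ..}, ...]. A call has exactly 5 rows; each row shifts and turns the commanded pose from where the row before left it, along the tool's axes as they then stand; what a row does not reach is not made up. A row lasts 1/10 s, in which the tool goes at most 50 mm and 8.59 degrees, less where a joint would pass 70% of its speed; a pose out of reach is approached as far as the arm can. A call is refused whole if a number of a shift passes 5 or a number of a turn 8.59, either way. A call with a gripper value outside its range is refused whole. "claw" is the gripper command: -1 is shut, 1 is fully open, values between are in proportion, set as the call begins (left out, the last holds). The fingers move at their own pace and stop on an object; "squeeze" is the grip in N (left out, the last holds). Time passes only in rows, so rows that do not move let the fingers close, or fill a call up. It gives the time, the measured TCP pose, the force, the opening and the grip force at its end, in the units of the state.
- env.get_obs(): the state, without advancing time (a new reading comes with each control period).
- env.read_camera(name): name is "scene" or "top" or "wrist"; returns the picture (400x640x3 uint8, red, green, blue); there is no depth.
- env.camera_params(name): a dict with "fx", "fy", "cx", "cy" (pixels), "k1" (the pictures are not rectified: a ray, as slopes to the right and down, at radius r is drawn at 1 + k1 r^2 times it, then the intrinsics apply), "extrinsics" (4x4, takes a point from world to camera coordinates). Camera axes: x right, y up, looking along -z (the intrinsics and any distortion apply to the point x, -y, -z); pixel columns grow to the right and rows downward; lengths in m; the calibration is good to about 2 mm. A picture is of the moment at which its call begins: read the wrist's pose just before it. camera_params takes no time and is no camera call; for the wrist camera it gives the pose at the moment of the call.
- env.sign_off(): hands the job in; it is judged then, once.
The state is a dict: "time_s": time; "qpos": joint angles; "joint_velocities": joint speeds; "effort": joint torques, N m; "tool_pos": TCP position; "tool_rot": TCP orientation; "force": force on the tool from outside, world axes, zero at the start; "wrist_torque": the same for the moment, N m; "grip_width": finger opening in m; "grasp_force": force on a finger pad.
Only numpy, scipy, OpenCV 4.12 (cv2) and the standard library are available. Lean on these libraries where they do the work, as an engineer would, in place of code of your own. Each camera call takes 0.05 s, during which the arm holds its last target. There are 200 camera calls.

## Task

A wooden hand stamp has sunk to the bottom of one of the deep, narrow bays of the plywood caddy, where no hand fits. Take the fork picker from its well at the end of the caddy, fish the stamp out by its knob with the fork and stand it upright in the middle of the plastic plate, then hang the picker back in its well the way it hung before. Touch the stamp with the picker only, never with the fingers.

Things in the scene. Friction and masses are not known exactly. Their poses are not given: they have to be found in the camera images.
- picker: Upright fork picker, 0.12 kg. Origin: foot of its 6 mm steel rod (x = y = 0); z up, x the way the fork points. Grey guard plate 82 x 70 mm, centred at x = +17.5, z = 125 to 130 mm; above it a black handle 32 mm (x) by 16 mm (y), z = 130 to 196 mm: grip it across y at z = 165 mm. It hangs by the guard plate in the caddy's well, fork towards the caddy's +x.
- fork_seat (a point): Point in the picker's fork where the stamp's neck belongs, at picker x = +21, y = 0, z = 5 mm (the tines' top, which bears the knob); axes as the picker's. The level U-shaped fork of 5 mm wire runs from the rod in +x: tines z = 0 to 5 mm, 19 mm apart inside, straight to x = 29, then flaring out and up to tips at x = 40, 36 mm wide, 9 mm high.
- stamp: Loose wooden hand stamp, 42 mm high, about 0.05 kg, standing on the floor of a bay towards its far (+x) end. Origin at the centre of its underside, z up. Round base 36 mm across, z = 0 to 10; neck 9 mm across, z = 10 to 30; round mushroom knob 30 mm across, flat beneath, z = 30 to 42. The fork goes under the knob, around the neck.
- caddy: Fixed plywood caddy 106 (x) x 222 (y) x 135 mm high, 5 mm walls and floor. Origin: centre of its underside; slotted front faces -x. Open bays, inside x -48 to +48, 50 mm wide, at y = -81, -26, +29 (stamp, eraser, glue stick in any order). Well for the picker, 58 x 52 mm, at x = 0, y = +85: hung there, guard on the rim, the picker's origin is at x -17.5, y +85, z +10.
- plate: Loose round white plastic plate, 175 mm across, rim 15 mm high, lying on the desk; origin at the centre of its underside, z up. Its level middle is 120 mm across and 3 mm above the desk.
There are look-alikes about, which are no part of the job. Of the things that look like the picker, the larger one is meant.

How it is judged (in metres and radians):
On the way:
1. the stamp is lifted clear of the caddy's rim, hanging on the picker (z of stamp in the frame of caddy above 0.135 m and contact force between picker and stamp above 0.05 N), for 0.1 s.
At the end, for the whole second after the job is handed in: The stamp stands upright (within 10 degrees) on the plate, its centre within 35 mm of the plate's centre, at rest; the picker hangs upright in its well as at the start (origin within 15 mm of its place in x and y, guard plate down on the rim within about 7 mm, tilt under 7 degrees), at rest (horizontal distance between stamp and plate below 0.035 m and angle between stamp's own z axis and vertical below 0.17 rad and contact force between stamp and plate above 0.05 N and linear speed of each of stamp, picker below 0.02 m/s and x of picker in the frame of caddy between -0.0325 and -0.0025 m and y of picker in the frame of caddy between 0.07 and 0.1 m and z of picker in the frame of caddy between 0.003 and 0.018 m and angle between picker's own z axis and vertical below 0.12 rad); the robot touches nothing.
It fails at once if the fingers touch the stamp (contact force between the fingers and stamp above 0.3 N).
It also fails if it takes over 72 s, if anything falls off the work surface, if the arm or the gripper's body presses on something with over 40 N, if the wrist force passes 120 N, or if a joint passes its speed limit or range.

## Working session

There is one attempt and no reset: what is moved stays moved. The work goes in short steps, Python scripts to look and compute and a tool call to move; the robot and the scene stay as the last step left them, time stands still between calls to the robot, and variables do not carry over. Pictures are saved under pics/ and viewed, at most 10 in all, crops included, and the job is handed in when it is done.

Besides the shell and the picture viewer there is one more tool, called after ">>>" by a JSON object that holds its "op" and its "data", one argument or row to a line. jog_arm: Moves the arm, as the interface text tells. Its arguments: {"type":"object","properties":{"motion":{"type":"array"},"claw":{"type":"number"},"squeeze":{"type":"number"}},"required":["motion"]}

```bash
mkdir -p pics; ls; cat > h.py <<'E'
import numpy as np, cv2, json
from cell import env
from scipy.spatial.transform import Rotation as R
def snap(n,f):
    p=env.camera_params(n); im=env.read_camera(n); cv2.imwrite(f'pics/{f}.png',im[:,:,::-1]); np.save(f'pics/{f}.npy',np.array(im))
    json.dump({k:np.array(v).tolist() for k,v in p.items()},open(f'pics/{f}.json','w')); return im,p
def load(f):
    return np.load(f'pics/{f}.npy'),json.load(open(f'pics/{f}.json'))
def ray(p,u,v):
    d=np.array([(u-p['cx'])/p['fx'],(v-p['cy'])/p['fy']]); s=d.copy()
    for _ in range(20): s=d/(1+p['k1']*(s@s))
    E=np.array(p['extrinsics']); Rm=E[:3,:3]; o=-Rm.T@E[:3,3]
    return o, Rm.T@np.array([s[0],-s[1],-1.])
def onz(p,u,v,z):
    o,d=ray(p,u,v); return o+d*(z-o[2])/d[2]
def proj(p,P):
    E=np.array(p['extrinsics']); c=E[:3,:3]@np.array(P)+E[:3,3]; s=np.array([c[0],-c[1]])/-c[2]
    s=s*(1+p['k1']*(s@s)); return np.array([p['fx']*s[0]+p['cx'],p['fy']*s[1]+p['cy']])
def state():
    o=env.get_obs(); print({k:np.round(o[k],4).tolist() for k in('time_s','qpos','tool_pos','tool_rot','force','grip_width','grasp_force')})
E
python3 - <<'E'
from h import *
a,p=snap('scene','s0');b,q=snap('top','t0')
state()
for x in(p,q):print(x['fx'],np.round(x['extrinsics'],3).tolist())
E
```

```text
pics
{'time_s': 0.1, 'qpos': [-71.2701, 18.4352, -4.0165, 83.1666, 1.2962, 78.5417, -3.2612], 'tool_pos': [0.1999, 0.618, 0.2216], 'tool_rot': [-179.9018, 0.0063, 162.0796], 'force': [-0.1892, -0.3551, -0.3475], 'grip_width': 0.0868, 'grasp_force': 0.0}
376.7217487101086 [[0.957, -0.288, 0.015, -0.531], [0.221, 0.766, 0.603, -0.011], [-0.185, -0.574, 0.797, -1.482], [0.0, 0.0, 0.0, 1.0]]
375.9773796078435 [[-0.021, -1.0, -0.006, -0.16], [0.975, -0.022, 0.22, -0.511], [-0.22, -0.001, 0.975, -1.299], [0.0, 0.0, 0.0, 1.0]]
```

View pics/s0.png

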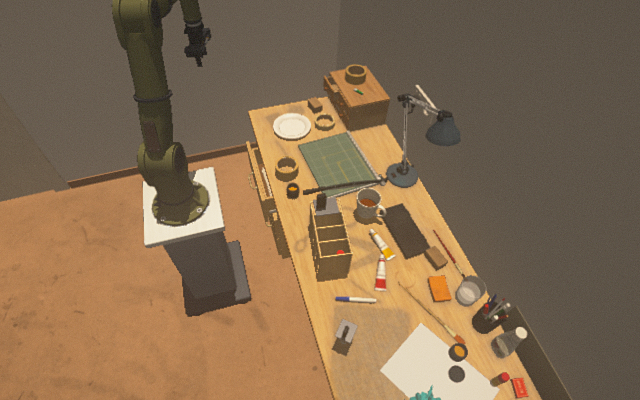

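View pics/t0.png

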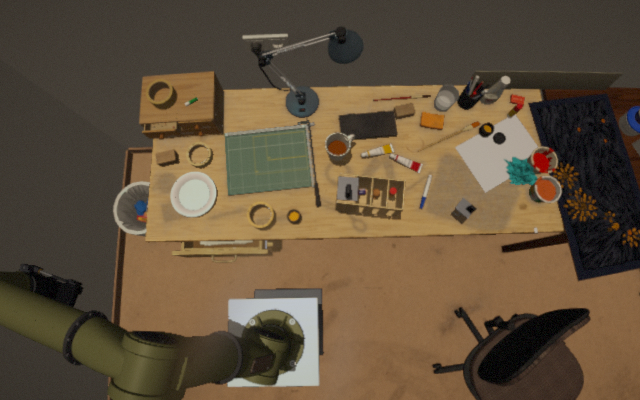

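Scene: the caddy is at about (330,240) with the picker at its far end (322,203). Top: the caddy spans (335–405, 178–218).

Candidates (top view):
- Picker: in the well at (347,190), or a smaller grey one on the desk at (463,210). I choose the one in the well.
- Plate: the white disc at (193,194). The rings at (199,155) and (261,215) are not plates.
- Stamp: one of the bays at (362,195), (377,195) or (393,192), which a close crop should settle.

```bash
python3 - <<'E'
from h import *
b,q=load('t0');a,p=load('s0')
c=cv2.resize(b[165:230,325:415],None,fx=6,fy=6,interpolation=cv2.INTER_CUBIC)
d=cv2.resize(a[185:285,295:365],None,fx=3.9,fy=3.9,interpolation=cv2.INTER_CUBIC)
o=np.zeros((390,540+273,3),np.uint8);o[:390,:540]=c;o[:390,540:]=d
o=cv2.resize(o,(800,384));cv2.imwrite('pics/c0.png',o[:,:,::-1])
print('caddy corners z.135',[onz(q,*uv,.135).round(3).tolist() for uv in((336,178),(405,180),(404,212),(336,210))])
m=((b.min(2)>150)&(b.max(2).astype(int)-b.min(2)<40)).astype(np.uint8); m[:, :150]=0;m[:,240:]=0;m[:130]=0;m[240:]=0
cs,_=cv2.findContours(m,0,2)
for k in cs:
  if len(k)>20: e=cv2.fitEllipse(k);print(e,onz(q,*e[0],.012))
E
```

```text
caddy corners z.135 [[0.548, -0.234, 0.135], [0.536, -0.471, 0.135], [0.425, -0.46, 0.135], [0.437, -0.231, 0.135]]
((192.9257049560547, 193.90396118164062), (42.190181732177734, 46.06583786010742), 46.71995544433594) [0.53266575 0.2998316  0.012     ]
```

View pics/c0.png

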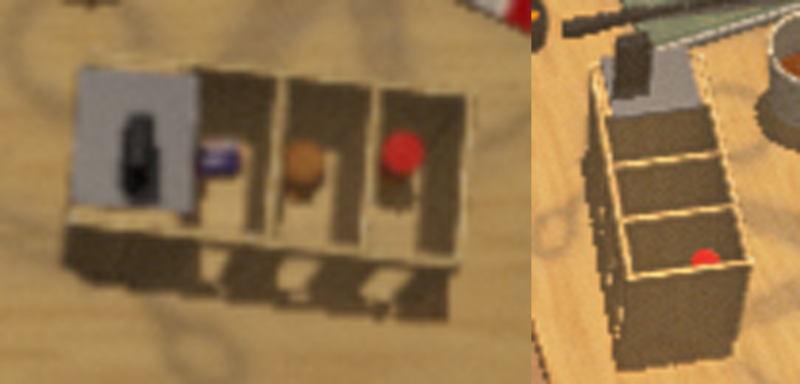

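The picker is in the well and its grey guard fills that end of the caddy. From left to right the bays hold a blue-sleeved eraser (218,160), a brown wooden knob (303,160), and a red cap (403,152) that stands tall in the scene view, so it is the glue stick. The stamp is therefore in the middle bay.

```bash
cat >> h.py <<'E'
def plan(*wps):
    # wps: (x,y,z,yaw,nrows), tool straight down
    o=env.get_obs(); pos=np.array(o['tool_pos']); rot=R.from_euler('xyz',o['tool_rot'],degrees=True)
    rows=[]
    for x,y,z,yaw,n in wps:
        tr=R.from_euler('xyz',[180,0,yaw],degrees=True); p0=pos.copy()
        for i in range(n):
            tp=p0+(np.array([x,y,z])-p0)*(i+1)/n
            dv=(rot.inv()*tr).as_rotvec(degrees=True)/(n-i)
            s=np.round(rot.inv().apply(tp-pos)*100,2); dv=np.round(dv,1)
            rows.append(dict(zip(['x','y','z','ax','ay','az'],[*s.tolist(),*dv.tolist()])))
            pos=pos+rot.apply(s/100); rot=rot*R.from_rotvec(dv,degrees=True)
    for i in range(0,len(rows),5): print(json.dumps(rows[i:i+5]))
E
python3 -c "
from h import *
plan((.48,.2,.32,80,13),(.474,-.265,.32,-3,12))"
```

```text
[{"x": -3.04, "y": -2.4, "z": -0.75, "ax": -0.0, "ay": 0.0, "az": 6.3}, {"x": -3.28, "y": -2.05, "z": -0.76, "ax": -0.0, "ay": 0.0, "az": 6.3}, {"x": -3.49, "y": -1.67, "z": -0.75, "ax": -0.0, "ay": 0.0, "az": 6.3}, {"x": -3.65, "y": -1.29, "z": -0.75, "ax": -0.0, "ay": 0.0, "az": 6.3}, {"x": -3.78, "y": -0.87, "z": -0.75, "ax": -0.0, "ay": 0.0, "az": 6.3}]
[{"x": -3.84, "y": -0.46, "z": -0.76, "ax": -0.0, "ay": 0.0, "az": 6.3}, {"x": -3.87, "y": -0.03, "z": -0.75, "ax": -0.0, "ay": 0.0, "az": 6.3}, {"x": -3.85, "y": 0.39, "z": -0.75, "ax": -0.0, "ay": 0.0, "az": 6.3}, {"x": -3.79, "y": 0.82, "z": -0.75, "ax": -0.0, "ay": 0.0, "az": 6.3}, {"x": -3.67, "y": 1.22, "z": -0.76, "ax": -0.0, "ay": 0.0, "az": 6.3}]
[{"x": -3.52, "y": 1.62, "z": -0.75, "ax": -0.0, "ay": 0.0, "az": 6.4}, {"x": -3.31, "y": 2.0, "z": -0.75, "ax": -0.0, "ay": 0.0, "az": 6.3}, {"x": -3.07, "y": 2.35, "z": -0.75, "ax": -0.0, "ay": 0.1, "az": 6.4}, {"x": -3.82, "y": 0.63, "z": -0.0, "ax": -0.0, "ay": 0.0, "az": 6.9}, {"x": -3.73, "y": 1.08, "z": -0.0, "ax": -0.0, "ay": 0.0, "az": 6.9}]
[{"x": -3.56, "y": 1.52, "z": -0.0, "ax": -0.0, "ay": 0.0, "az": 6.9}, {"x": -3.36, "y": 1.93, "z": -0.0, "ax": -0.0, "ay": 0.0, "az": 6.9}, {"x": -3.1, "y": 2.33, "z": -0.0, "ax": -0.0, "ay": 0.0, "az": 6.9}, {"x": -2.8, "y": 2.68, "z": -0.0, "ax": -0.0, "ay": 0.0, "az": 6.9}, {"x": -2.45, "y": 3.0, "z": -0.0, "ax": -0.0, "ay": 0.0, "az": 6.9}]
[{"x": -2.08, "y": 3.27, "z": -0.0, "ax": -0.0, "ay": 0.0, "az": 6.9}, {"x": -1.67, "y": 3.5, "z": -0.01, "ax": -0.0, "ay": 0.0, "az": 6.9}, {"x": -1.24, "y": 3.67, "z": 0.0, "ax": -0.0, "ay": 0.0, "az": 7.0}, {"x": -0.78, "y": 3.8, "z": 0.0, "ax": -0.0, "ay": 0.0, "az": 6.9}, {"x": -0.32, "y": 3.86, "z": 0.0, "ax": -0.0, "ay": 0.0, "az": 7.0}]
```

>>> {"op": "jog_arm", "data": {
  "motion": [
    {"x":-3.0,"y":-2.4,"z":-0.8,"az":6.3},
    {"x":-3.3,"y":-2.0,"z":-0.8,"az":6.3},
    {"x":-3.5,"y":-1.7,"z":-0.8,"az":6.3},
    {"x":-3.6,"y":-1.3,"z":-0.8,"az":6.3},
    {"x":-3.8,"y":-0.9,"z":-0.8,"az":6.3}
  ],
  "claw": 1,
  "squeeze": 45
}}

```text
$.motion[0]: bad value
```

>>> {"op": "jog_arm", "data": {
  "motion": [
    {"x":-3.8,"y":-0.5,"z":-0.8,"az":6.3},
    {"x":-3.9,"y":0,"z":-0.8,"az":6.3},
    {"x":-3.8,"y":0.4,"z":-0.8,"az":6.3},
    {"x":-3.8,"y":0.8,"z":-0.8,"az":6.3},
    {"x":-3.7,"y":1.2,"z":-0.8,"az":6.3}
  ]
}}

```text
$.motion[0]: bad value
```

>>> {"op": "jog_arm", "data": {
  "motion": [
    {"x":-3.5,"y":1.6,"z":-0.7,"az":6.3},
    {"x":-3.3,"y":2.0,"z":-0.7,"az":6.3},
    {"x":-3.1,"y":2.3,"z":-0.7,"az":6.3},
    {"x":-3.8,"y":0.6,"z":0,"az":6.9},
    {"x":-3.7,"y":1.1,"z":0,"az":6.9}
  ]
}}

```text
$.motion[0]: bad value
```

>>> {"op": "jog_arm", "data": {
  "motion": [
    {"x":-3.6,"y":1.5,"z":0,"az":6.9},
    {"x":-3.4,"y":1.9,"z":0,"az":6.9},
    {"x":-3.1,"y":2.3,"z":0,"az":6.9},
    {"x":-2.8,"y":2.7,"z":0,"az":6.9},
    {"x":-2.5,"y":3.0,"z":0,"az":6.9}
  ]
}}

```text
$.motion[0]: bad value
```

>>> {"op": "jog_arm", "data": {
  "motion": [
    {"x":-2.1,"y":3.3,"z":0,"az":6.9},
    {"x":-1.7,"y":3.5,"z":0,"az":6.9},
    {"x":-1.2,"y":3.7,"z":0,"az":6.9},
    {"x":-0.8,"y":3.8,"z":0,"az":6.9},
    {"x":-0.3,"y":3.9,"z":0,"az":7.0}
  ]
}}

```text
$.motion[0]: bad value
```

```bash
python3 - <<'E'
from h import *
a,p=snap('wrist','w0');state()
E=np.array(p['extrinsics']);print(p['fx'],-E[:3,:3].T@E[:3,3],E[:3,:3].round(2).tolist())
E
```

```text
{'time_s': 0.15, 'qpos': [-71.2691, 18.4276, -4.0161, 83.1588, 1.2954, 78.541, -3.2599], 'tool_pos': [0.1999, 0.618, 0.2217], 'tool_rot': [-179.9178, 0.0053, 162.0792], 'force': [0.1704, -1.2387, 0.1097], 'grip_width': 0.0868, 'grasp_force': 0.0}
360.35301255606583 [0.13414775 0.63975503 0.38358923] [[0.31, 0.95, -0.0], [-0.92, 0.3, -0.25], [-0.24, 0.08, 0.97]]
```

View pics/w0.png

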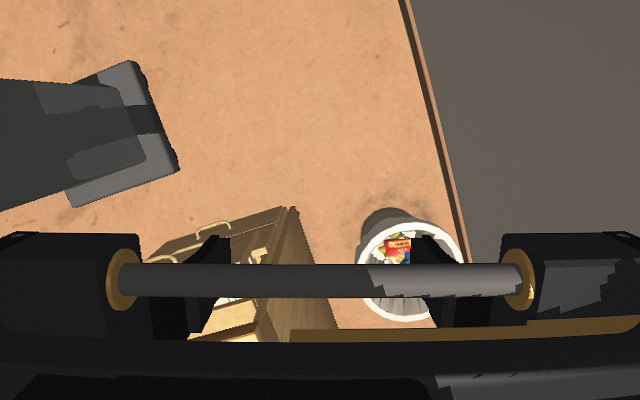

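The rows were refused because each one must carry all six numbers, so nothing moved. The wrist view shows the camera on the tool's +x side, with the fingers at rows 240–340.

>>> {"op": "jog_arm", "data": {
  "motion": [
    {"x":-3.0,"y":-2.4,"z":-0.8,"ax":0,"ay":0,"az":6.3},
    {"x":-3.3,"y":-2.0,"z":-0.8,"ax":0,"ay":0,"az":6.3},
    {"x":-3.5,"y":-1.7,"z":-0.8,"ax":0,"ay":0,"az":6.3},
    {"x":-3.6,"y":-1.3,"z":-0.8,"ax":0,"ay":0,"az":6.3},
    {"x":-3.8,"y":-0.9,"z":-0.8,"ax":0,"ay":0,"az":6.3}
  ],
  "claw": 1,
  "squeeze": 45
}}

```text
time_s: 0.65
tool_pos: [0.3078, 0.4562, 0.2626]
tool_rot: [-180.0, -0.0, 130.3]
force: [0.2, 0.4, -0.1]
grip_width: 0.0869
grasp_force: 0.0
```

>>> {"op": "jog_arm", "data": {
  "motion": [
    {"x":-3.8,"y":-0.5,"z":-0.8,"ax":0,"ay":0,"az":6.3},
    {"x":-3.9,"y":0,"z":-0.8,"ax":0,"ay":0,"az":6.3},
    {"x":-3.8,"y":0.4,"z":-0.8,"ax":0,"ay":0,"az":6.3},
    {"x":-3.8,"y":0.8,"z":-0.8,"ax":0,"ay":0,"az":6.3},
    {"x":-3.7,"y":1.2,"z":-0.8,"ax":0,"ay":0,"az":6.3}
  ]
}}

```text
time_s: 1.15
tool_pos: [0.4148, 0.2953, 0.3028]
tool_rot: [-180.0, -0.0, 98.8]
force: [0.7, -0.2, 0.1]
grip_width: 0.0869
grasp_force: 0.0
```

>>> {"op": "jog_arm", "data": {
  "motion": [
    {"x":-3.5,"y":1.6,"z":-0.7,"ax":0,"ay":0,"az":6.3},
    {"x":-3.3,"y":2.0,"z":-0.7,"ax":0,"ay":0,"az":6.3},
    {"x":-3.1,"y":2.3,"z":-0.7,"ax":0,"ay":0,"az":6.3},
    {"x":-3.8,"y":0.6,"z":0,"ax":0,"ay":0,"az":6.9},
    {"x":-3.7,"y":1.1,"z":0,"ax":0,"ay":0,"az":6.9}
  ]
}}

```text
time_s: 1.65
tool_pos: [0.4778, 0.1217, 0.3233]
tool_rot: [-180.0, 0.0, 66.1]
force: [0.1, -1.2, -0.0]
grip_width: 0.0866
grasp_force: 0.0
```

>>> {"op": "jog_arm", "data": {
  "motion": [
    {"x":-3.6,"y":1.5,"z":0,"ax":0,"ay":0,"az":6.9},
    {"x":-3.4,"y":1.9,"z":0,"ax":0,"ay":0,"az":6.9},
    {"x":-3.1,"y":2.3,"z":0,"ax":0,"ay":0,"az":6.9},
    {"x":-2.8,"y":2.7,"z":0,"ax":0,"ay":0,"az":6.9},
    {"x":-2.5,"y":3.0,"z":0,"ax":0,"ay":0,"az":6.9}
  ]
}}

```text
time_s: 2.15
tool_pos: [0.4741, -0.0727, 0.3235]
tool_rot: [-180.0, -0.0, 31.6]
force: [0.6, -0.2, -0.6]
grip_width: 0.0869
grasp_force: 0.0
```

>>> {"op": "jog_arm", "data": {
  "motion": [
    {"x":-2.1,"y":3.3,"z":0,"ax":0,"ay":0,"az":6.9},
    {"x":-1.7,"y":3.5,"z":0,"ax":0,"ay":0,"az":6.9},
    {"x":-1.2,"y":3.7,"z":0,"ax":0,"ay":0,"az":6.9},
    {"x":-0.8,"y":3.8,"z":0,"ax":0,"ay":0,"az":6.9},
    {"x":-0.3,"y":3.9,"z":0,"ax":0,"ay":0,"az":7.0}
  ]
}}

```text
time_s: 2.65
tool_pos: [0.4726, -0.2673, 0.3236]
tool_rot: [-180.0, -0.0, -3.0]
force: [0.7, 0.3, 0.8]
grip_width: 0.0868
grasp_force: 0.0
```

```bash
python3 - <<'E'
from h import *
a,p=snap('wrist','w1');state()
E
```

```text
{'time_s': 2.7, 'qpos': [-18.8719, 3.6745, 49.0796, 90.3342, -2.4975, 87.0926, -63.5004], 'tool_pos': [0.4705, -0.2751, 0.3236], 'tool_rot': [179.6737, -0.0246, -3.7687], 'force': [-3.1673, -3.4931, 0.5854], 'grip_width': 0.0872, 'grasp_force': 0.0}
```

View pics/w1.png

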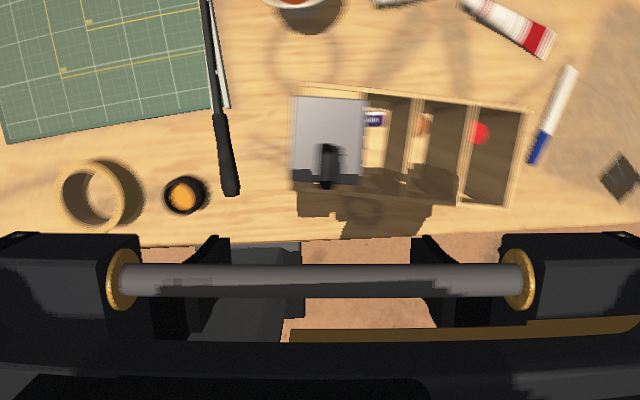

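The wrist view is blurred because the arm was still settling. The caddy spans about (290–530, 85–208) and the handle is at (328,165). I'll let it settle and look again in a crop.

>>> {"op": "jog_arm", "data": {
  "motion": [
    {"x":0,"y":0,"z":0,"ax":0,"ay":0,"az":0},
    {"x":0,"y":0,"z":0,"ax":0,"ay":0,"az":0},
    {"x":0,"y":0,"z":0,"ax":0,"ay":0,"az":0},
    {"x":0,"y":0,"z":0,"ax":0,"ay":0,"az":0},
    {"x":0,"y":0,"z":0,"ax":0,"ay":0,"az":0}
  ]
}}

```text
time_s: 3.2
tool_pos: [0.4733, -0.265, 0.3236]
tool_rot: [-180.0, -0.0, -2.6]
force: [-1.2, -0.3, 0.2]
grip_width: 0.0876
grasp_force: 0.0
```

```bash
python3 - <<'E'
from h import *
a,p=snap('wrist','w2');state()
c=cv2.resize(a[70:220,270:540],None,fx=2.9,fy=2.9,interpolation=cv2.INTER_CUBIC)
cv2.imwrite('pics/c2.png',c[:,:,::-1]);print(c.shape)
print([proj(p,P).round(1).tolist() for P in([.472,-.265,.206],[.548,-.234,.135],[.437,-.231,.135])])
E
```

```text
{'time_s': 3.25, 'qpos': [-19.2957, 3.3732, 48.4399, 90.5173, -2.5562, 87.2398, -63.4096], 'tool_pos': [0.4732, -0.2652, 0.3236], 'tool_rot': [-179.9761, -0.019, -2.6274], 'force': [0.5349, 0.5415, 0.2005], 'grip_width': 0.0868, 'grasp_force': 0.0}
(435, 783, 3)
[[320.5, 199.3], [284.0, 104.7], [288.5, 217.4]]
```

View pics/c2.png

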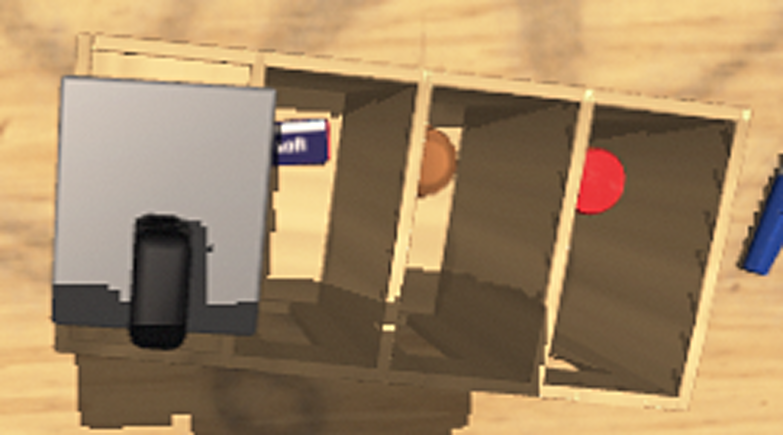

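In the crop the rim corners are at (78,33), (750,108) and (685,410), the handle at (160,282), the knob at (437,160) and partly hidden, and the glue stick at (600,180).

```bash
python3 - <<'E'
from h import *
a,p=load('w2')
f=lambda x,y,z:onz(p,270+x/2.9,70+y/2.9,z)
A,B,C,D=[f(x,y,.135) for x,y in((78,33),(750,108),(685,410),(56,352))]
print(A,B,C,D,np.linalg.norm(A-B),np.linalg.norm(B-C),np.linalg.norm(A-D))
yaw=np.degrees(np.arctan2(*( (A-B)[[0,1]]*[-1,1])));print('yaw',yaw, np.degrees(np.arctan2((B-C)[1],(B-C)[0])))
c0=(A+C)/2; c1=(B+D)/2
print('centre',c0,c1)
for n,xy in(('handle top ctr',(162,270)),('far',(160,222)),('near',(160,325))): print(n,f(*xy,.206))
g=[f(x,y,.140) for x,y in((62,76),(276,90),(52,320),(257,335))];print('guard',np.round(g,4).tolist())
cc=c0[:2]
r=R.from_euler('z',yaw,degrees=True).as_matrix()[:2,:2]
print('picker expect',cc+r@[-.0175,.085])
b,q=load('t0')
# stamp knob in top image
m=cv2.inRange(cv2.cvtColor(b,cv2.COLOR_RGB2HSV),(5,120,60),(18,255,255)); m[:180]=0;m[212:]=0;m[:,:368]=0;m[:,386:]=0
ys,xs=np.nonzero(m);print(len(xs),xs.min(),xs.max(),ys.min(),ys.max())
for uv in((325+303/6*540/548.7*1.0,165+160/6*1.016),):
  P=onz(q,*uv,.047);print('knob',uv,P,r.T@(P[:2]-cc))
P=f(437-15,162,.045);print('knob wrist approx',P,r.T@(P[:2]-cc))
P=f(456,160,.045);print('knob right edge',P,r.T@(P[:2]-cc))
for y in(128,196):
  P=f(432,y,.043);print('knob edge',y,r.T@(P[:2]-cc))
E
```

```text
[ 0.56866699 -0.24742554  0.135     ] [ 0.5375424 -0.4706319  0.135    ] [ 0.43300119 -0.45567257  0.135     ] [ 0.46403584 -0.23359622  0.135     ] 0.2253659754595145 0.10560608700004852 0.10554112081480996
yaw -7.9383147930338644 -8.143462851063129
centre [ 0.50083409 -0.35154905  0.135     ] [ 0.50078912 -0.35211406  0.135     ]
handle top ctr [ 0.50086946 -0.27047932  0.206     ]
far [ 0.51373574 -0.27048371  0.206     ]
near [ 0.48584725 -0.26930906  0.206     ]
guard [[0.5553, -0.2418, 0.14], [0.5479, -0.3101, 0.14], [0.4762, -0.2335, 0.14], [0.4679, -0.3023, 0.14]]
picker expect [ 0.49524088 -0.26494671]
479 368 385 180 211
knob (374.69928922908696, 192.09333333333333) [ 0.51619406 -0.37805755  0.047     ] [ 0.01887378 -0.02413316]
knob wrist approx [ 0.51835845 -0.38216128  0.045     ] [ 0.02158418 -0.02789864]
knob right edge [ 0.51867291 -0.39648595  0.045     ] [ 0.02387397 -0.04204262]
knob edge 128 [ 0.03578685 -0.03052889]
knob edge 196 [ 0.00801521 -0.03479588]
```

```bash
python3 -c "
from h import *
plan((.496,-.268,.25,-8,5),(.496,-.268,.157,-8,5))"
```

```text
[{"x": 0.46, "y": 0.04, "z": 1.47, "ax": -0.0, "ay": -0.0, "az": 1.1}, {"x": 0.45, "y": 0.02, "z": 1.47, "ax": -0.0, "ay": -0.0, "az": 1.1}, {"x": 0.46, "y": 0.02, "z": 1.48, "ax": -0.0, "ay": -0.0, "az": 1.1}, {"x": 0.46, "y": 0.01, "z": 1.47, "ax": -0.0, "ay": -0.0, "az": 1.0}, {"x": 0.46, "y": 0.0, "z": 1.47, "ax": -0.0, "ay": -0.0, "az": 1.1}]
[{"x": -0.0, "y": 0.0, "z": 1.86, "ax": -0.0, "ay": -0.0, "az": -0.0}, {"x": -0.0, "y": 0.0, "z": 1.86, "ax": -0.0, "ay": -0.0, "az": -0.0}, {"x": -0.0, "y": 0.0, "z": 1.86, "ax": -0.0, "ay": -0.0, "az": -0.0}, {"x": -0.0, "y": 0.0, "z": 1.86, "ax": -0.0, "ay": -0.0, "az": -0.0}, {"x": -0.0, "y": 0.01, "z": 1.86, "ax": -0.0, "ay": -0.0, "az": -0.0}]
```

>>> {"op": "jog_arm", "data": {
  "motion": [
    {"x":0.5,"y":0,"z":1.5,"ax":0,"ay":0,"az":1.1},
    {"x":0.5,"y":0,"z":1.5,"ax":0,"ay":0,"az":1.1},
    {"x":0.5,"y":0,"z":1.5,"ax":0,"ay":0,"az":1.1},
    {"x":0.4,"y":0,"z":1.5,"ax":0,"ay":0,"az":1.0},
    {"x":0.4,"y":0.1,"z":1.4,"ax":0,"ay":0,"az":1.0}
  ]
}}

```text
time_s: 3.75
tool_pos: [0.4958, -0.2686, 0.2475]
tool_rot: [-180.0, 0.1, -8.1]
force: [0.0, -0.1, 0.3]
grip_width: 0.087
grasp_force: 0.0
```

>>> {"op": "jog_arm", "data": {
  "motion": [
    {"x":0,"y":0,"z":0,"ax":0,"ay":0,"az":0},
    {"x":0,"y":0,"z":0,"ax":0,"ay":0,"az":0},
    {"x":0,"y":0,"z":0,"ax":0,"ay":0,"az":0},
    {"x":0,"y":0,"z":0,"ax":0,"ay":0,"az":0},
    {"x":0,"y":0,"z":0,"ax":0,"ay":0,"az":0}
  ]
}}

```text
time_s: 4.25
tool_pos: [0.496, -0.269, 0.2502]
tool_rot: [-180.0, -0.1, -8.0]
force: [-0.2, 0.1, -0.8]
grip_width: 0.087
grasp_force: 0.0
```

```bash
python3 - <<'E'
from h import *
a,p=snap('wrist','w3');state()
c=cv2.resize(a[60:310,170:500],None,fx=2.4,fy=2.4,interpolation=cv2.INTER_CUBIC)
cv2.imwrite('pics/c3.png',c[:,:,::-1]);print(c.shape)
t=np.array(env.get_obs()['tool_pos'])
print('TCP px in crop',[((proj(p,[t[0],t[1],z])-[170,60])*2.4).round().tolist() for z in(.25,.206)])
E
```

```text
{'time_s': 4.3, 'qpos': [-17.9315, 8.8313, 48.975, 94.8262, -6.8025, 79.3696, -66.0613], 'tool_pos': [0.4959, -0.269, 0.2501], 'tool_rot': [-179.9896, -0.0634, -8.0204], 'force': [0.465, 0.3243, 1.0941], 'grip_width': 0.0872, 'grasp_force': 0.0}
(600, 792, 3)
TCP px in crop [[361.0, 468.0], [361.0, 400.0]]
```

View pics/c3.png

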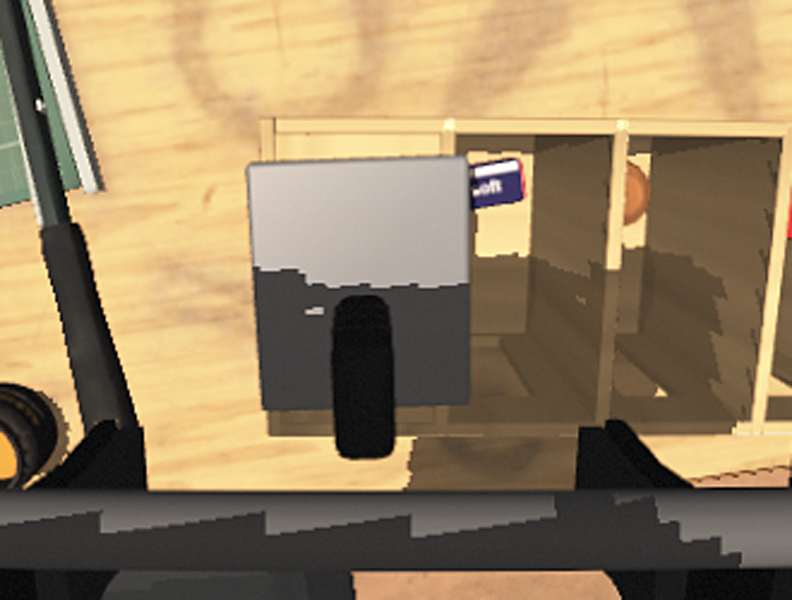

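The handle is at (363,400) in the crop, level with the projected TCP at (361,400), so it is centred. I can descend and grip.

>>> {"op": "jog_arm", "data": {
  "motion": [
    {"x":0,"y":-0.1,"z":2.4,"ax":0,"ay":0,"az":0},
    {"x":0,"y":0,"z":2.4,"ax":0,"ay":0,"az":0},
    {"x":0,"y":0,"z":2.4,"ax":0,"ay":0,"az":0},
    {"x":0,"y":0,"z":1.5,"ax":0,"ay":0,"az":0},
    {"x":0,"y":0,"z":0.6,"ax":0,"ay":0,"az":0}
  ]
}}

```text
time_s: 4.8
tool_pos: [0.4952, -0.2675, 0.1553]
tool_rot: [-180.0, 0.1, -8.0]
force: [-0.5, 0.9, 0.5]
grip_width: 0.0871
grasp_force: 0.0
```

>>> {"op": "jog_arm", "data": {
  "motion": [
    {"x":0,"y":0,"z":0,"ax":0,"ay":0,"az":0},
    {"x":0,"y":0,"z":0,"ax":0,"ay":0,"az":0},
    {"x":0,"y":0,"z":0,"ax":0,"ay":0,"az":0},
    {"x":0,"y":0,"z":0,"ax":0,"ay":0,"az":0},
    {"x":0,"y":0,"z":0,"ax":0,"ay":0,"az":0}
  ],
  "claw": -1,
  "squeeze": 45
}}

```text
time_s: 5.3
tool_pos: [0.4962, -0.268, 0.1571]
tool_rot: [-180.0, -0.1, -8.0]
force: [0.1, -0.6, -0.2]
grip_width: 0.0549
grasp_force: 0.0
```

>>> {"op": "jog_arm", "data": {
  "motion": [
    {"x":0,"y":0,"z":0,"ax":0,"ay":0,"az":0},
    {"x":0,"y":0,"z":0,"ax":0,"ay":0,"az":0},
    {"x":0,"y":0,"z":0,"ax":0,"ay":0,"az":0},
    {"x":0,"y":0,"z":0,"ax":0,"ay":0,"az":0},
    {"x":0,"y":0,"z":0,"ax":0,"ay":0,"az":0}
  ]
}}

```text
time_s: 5.8
tool_pos: [0.4959, -0.268, 0.1565]
tool_rot: [180.0, 0.0, -8.0]
force: [-0.0, -0.1, -0.7]
grip_width: 0.0159
grasp_force: 45.0
```

>>> {"op": "jog_arm", "data": {
  "motion": [
    {"x":0,"y":0,"z":-1.0,"ax":0,"ay":0,"az":0},
    {"x":0,"y":0,"z":-3.5,"ax":0,"ay":0,"az":0},
    {"x":0,"y":0,"z":-4,"ax":0,"ay":0,"az":0},
    {"x":0,"y":0,"z":-4,"ax":0,"ay":0,"az":0},
    {"x":0,"y":0,"z":-3.5,"ax":0,"ay":0,"az":0}
  ]
}}

```text
time_s: 6.3
tool_pos: [0.4958, -0.2681, 0.3193]
tool_rot: [-180.0, -0.1, -8.0]
force: [0.1, -0.0, -1.3]
grip_width: 0.0161
grasp_force: 44.9
```

>>> {"op": "jog_arm", "data": {
  "motion": [
    {"x":0,"y":0,"z":-1.0,"ax":0,"ay":0,"az":0},
    {"x":0,"y":0,"z":0,"ax":0,"ay":0,"az":0},
    {"x":0,"y":0,"z":0,"ax":0,"ay":0,"az":0},
    {"x":0,"y":0,"z":0,"ax":0,"ay":0,"az":0},
    {"x":0,"y":0,"z":0,"ax":0,"ay":0,"az":0}
  ]
}}

```text
time_s: 6.8
tool_pos: [0.4953, -0.2675, 0.325]
tool_rot: [-180.0, 0.2, -8.0]
force: [-0.2, 0.0, -1.6]
grip_width: 0.0156
grasp_force: 44.9
```

```bash
python3 - <<'E'
from h import *
a,p=snap('wrist','w4');state()
s,q=snap('scene','s4')
w=cv2.resize(a[:,100:540],None,fx=1.,fy=1.)
d=cv2.resize(s[140:270,285:400],None,fx=3.07,fy=3.07,interpolation=cv2.INTER_CUBIC)[:400]
o=np.zeros((400,440+d.shape[1],3),np.uint8);o[:,:440]=w;o[:d.shape[0],440:]=d
cv2.imwrite('pics/c4.png',o[:,:,::-1]);print(o.shape)
E
```

```text
{'time_s': 6.85, 'qpos': [-18.5857, 7.3146, 49.4064, 87.5321, -5.5208, 87.8246, -67.2137], 'tool_pos': [0.4954, -0.2676, 0.3253], 'tool_rot': [-179.9825, 0.1233, -8.0248], 'force': [0.3725, 1.1474, -1.3995], 'grip_width': 0.0158, 'grasp_force': 44.9489}
(400, 793, 3)
```

View pics/c4.png

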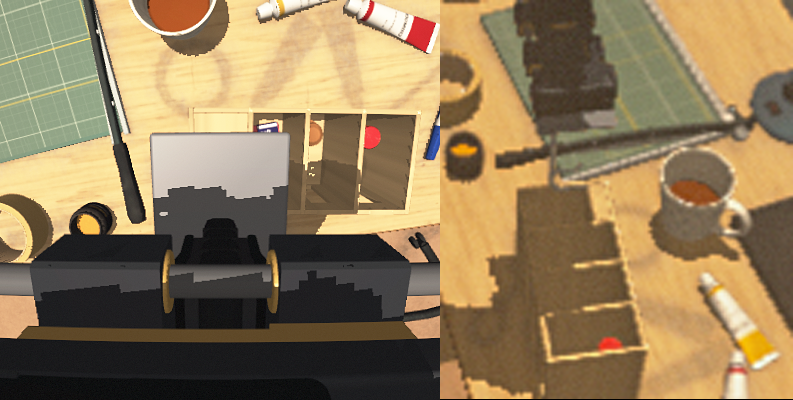

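The picker hangs straight in the grip, with the guard's far corners at about (250,132) and (388,134) in the full wrist image. The knob shows at about (416,132).

```bash
python3 - <<'E'
from h import *
a,p=load('w4')
t=np.array([.4954,-.2676,.3253]); Rt=R.from_euler('z',-8,degrees=True).as_matrix()
zt=t[2]-.0165
for uv in((151+100,133),(288+100,134)): print('guard corner tool-aligned (x,y)', (Rt.T@(onz(p,*uv,zt)-t)).round(4))
cc=np.array([.501,-.352])
for n in('w4','w3','t0'):
    a,p=load(n)
    h=cv2.cvtColor(a,cv2.COLOR_RGB2HSV)
    m=cv2.inRange(h,(5,110,90),(16,255,255))
    u,v=proj(p,[*(cc+Rt[:2,:2]@[.022,-.027]),.043]); 
    k=np.zeros_like(m);r=14 if n=='w3' else 10
    if n=='w3': r=22
    if n=='t0': r=7
    cv2.circle(k,(int(u),int(v)),r,255,-1);m&=k
    num,l,st,ce=cv2.connectedComponentsWithStats(m);i=1+st[1:,4].argmax();x,y,w,hh,A=st[i]
    print(n,(u,v),st[i],ce[i])
    f=lambda U,V:(Rt[:2,:2].T@(onz(p,U,V,.043)[:2]-cc)).round(4).tolist()
    print(' L',f(x,y+hh/2),'R',f(x+w,y+hh/2),'T',f(x+w/2,y),'B',f(x+w/2,y+hh))
# rim check in w4: inner divider positions
a,p=load('w4')
for uv in((292,108),(517,113),(507,214)): print('rim',(Rt[:2,:2].T@(onz(p,*uv,.135)[:2]-cc)).round(4))
E
```

```text
guard corner tool-aligned (x,y) [ 0.057   0.0341 -0.0165]
guard corner tool-aligned (x,y) [ 0.0565 -0.0329 -0.0165]
w4 (np.float64(410.15626805022805), np.float64(134.01857768236553)) [409 124  12  21 181] [413.67403315 134.2320442 ]
 L [0.0214, -0.0256] R [0.0215, -0.0404] T [0.0341, -0.0323] B [0.0087, -0.0338]
w3 (np.float64(426.2139949018493), np.float64(140.64795892893295)) [429 126  14  29 259] [434.8957529  140.64864865]
 L [0.0222, -0.0299] R [0.0223, -0.0445] T [0.0369, -0.0361] B [0.0074, -0.0382]
t0 (np.float64(375.52352894173725), np.float64(191.56570127632395)) [372 188   9   9  55] [376.07272727 191.74545455]
 L [0.017, -0.0145] R [0.0209, -0.0472] T [0.0358, -0.0294] B [0.0022, -0.0323]
rim [0.0522 0.1097]
rim [ 0.0496 -0.1091]
rim [-0.0529 -0.1115]
```

```bash
python3 - <<'E'
from h import *
cc=np.array([.501,-.352]);Rt=R.from_euler('z',-8,degrees=True).as_matrix()[:2,:2]
a=cc+Rt@[-.041,-.028];b=cc+Rt@[.0215-.021+.0025,-.0285];print(a,b)
plan((*a,.325,-8,5),(*a,.166,-8,10),(*b,.166,-8,5))
E
```

```text
[ 0.45650216 -0.37402141] [ 0.50000437 -0.38064016]
[{"x": -0.48, "y": 2.22, "z": 0.01, "ax": -0.0, "ay": 0.0, "az": -0.0}, {"x": -0.47, "y": 2.21, "z": 0.01, "ax": -0.0, "ay": 0.0, "az": -0.0}, {"x": -0.48, "y": 2.22, "z": 0.02, "ax": -0.0, "ay": 0.0, "az": -0.0}, {"x": -0.47, "y": 2.21, "z": 0.01, "ax": -0.0, "ay": 0.0, "az": -0.0}, {"x": -0.48, "y": 2.22, "z": 0.01, "ax": -0.0, "ay": 0.1, "az": -0.0}]
[{"x": -0.0, "y": -0.0, "z": 1.59, "ax": -0.0, "ay": -0.0, "az": -0.0}, {"x": -0.0, "y": -0.0, "z": 1.59, "ax": -0.0, "ay": -0.0, "az": -0.0}, {"x": -0.0, "y": -0.0, "z": 1.59, "ax": -0.0, "ay": -0.0, "az": -0.0}, {"x": -0.0, "y": -0.0, "z": 1.59, "ax": -0.0, "ay": -0.0, "az": -0.0}, {"x": -0.0, "y": -0.0, "z": 1.59, "ax": -0.0, "ay": -0.0, "az": -0.0}]
[{"x": -0.0, "y": -0.0, "z": 1.59, "ax": -0.0, "ay": -0.0, "az": -0.0}, {"x": -0.0, "y": -0.0, "z": 1.59, "ax": -0.0, "ay": -0.0, "az": -0.0}, {"x": -0.0, "y": -0.0, "z": 1.59, "ax": -0.0, "ay": -0.0, "az": -0.0}, {"x": -0.0, "y": -0.0, "z": 1.59, "ax": -0.0, "ay": -0.0, "az": -0.0}, {"x": -0.0, "y": -0.0, "z": 1.59, "ax": -0.0, "ay": -0.0, "az": -0.0}]
[{"x": 0.88, "y": 0.01, "z": -0.0, "ax": -0.0, "ay": -0.0, "az": -0.0}, {"x": 0.88, "y": 0.01, "z": -0.0, "ax": -0.0, "ay": -0.0, "az": -0.0}, {"x": 0.88, "y": 0.01, "z": -0.0, "ax": -0.0, "ay": -0.0, "az": -0.0}, {"x": 0.88, "y": 0.01, "z": -0.0, "ax": -0.0, "ay": -0.0, "az": -0.0}, {"x": 0.88, "y": 0.01, "z": -0.0, "ax": -0.0, "ay": -0.0, "az": -0.0}]
```

>>> {"op": "jog_arm", "data": {
  "motion": [
    {"x":-0.5,"y":2.2,"z":0,"ax":0,"ay":0,"az":0},
    {"x":-0.5,"y":2.2,"z":0,"ax":0,"ay":0,"az":0},
    {"x":-0.5,"y":2.2,"z":0,"ax":0,"ay":0,"az":0},
    {"x":-0.5,"y":2.2,"z":0,"ax":0,"ay":0,"az":0},
    {"x":-0.4,"y":2.2,"z":0,"ax":0,"ay":0,"az":0}
  ]
}}

```text
time_s: 7.4
tool_pos: [0.4563, -0.3742, 0.3262]
tool_rot: [-180.0, 0.0, -8.0]
force: [0.4, 0.1, -1.2]
grip_width: 0.0156
grasp_force: 45.0
```

>>> {"op": "jog_arm", "data": {
  "motion": [
    {"x":0,"y":0,"z":1,"ax":0,"ay":0,"az":0},
    {"x":0,"y":0,"z":1,"ax":0,"ay":0,"az":0},
    {"x":0,"y":0,"z":0,"ax":0,"ay":0,"az":0},
    {"x":0,"y":0,"z":0,"ax":0,"ay":0,"az":0},
    {"x":0,"y":0,"z":0,"ax":0,"ay":0,"az":0}
  ]
}}

```text
time_s: 7.9
tool_pos: [0.4575, -0.3726, 0.3067]
tool_rot: [-180.0, -0.0, -7.9]
force: [0.6, -0.9, -1.5]
grip_width: 0.0157
grasp_force: 44.9
```

```bash
python3 - <<'E'
from h import *
a,p=snap('wrist','w5');state()
cv2.imwrite('pics/c5.png',a[:,:,::-1])
s,q=snap('scene','s5');s,q=snap('top','t5')
E
```

```text
{'time_s': 7.95, 'qpos': [-8.0142, 12.7927, 53.3899, 85.9224, -10.2882, 86.3954, -52.6089], 'tool_pos': [0.4574, -0.3729, 0.3069], 'tool_rot': [-179.9937, -0.0408, -7.9413], 'force': [-0.2842, 0.1632, -0.9714], 'grip_width': 0.0161, 'grasp_force': 44.9489}
```

>>> {"op": "jog_arm", "data": {
  "motion": [
    {"x":-0.1,"y":0.1,"z":2,"ax":0,"ay":0,"az":0},
    {"x":0,"y":0,"z":2,"ax":0,"ay":0,"az":0},
    {"x":0,"y":0,"z":2,"ax":0,"ay":0,"az":0},
    {"x":0,"y":0,"z":2,"ax":0,"ay":0,"az":0},
    {"x":0,"y":0,"z":1,"ax":0,"ay":0,"az":0}
  ]
}}

```text
time_s: 8.55
tool_pos: [0.4552, -0.3736, 0.2151]
tool_rot: [-179.9, 0.1, -8.0]
force: [1.2, 0.2, -1.2]
grip_width: 0.016
grasp_force: 44.9
```

>>> {"op": "jog_arm", "data": {
  "motion": [
    {"x":0,"y":0,"z":1.5,"ax":0,"ay":0,"az":0},
    {"x":0,"y":0,"z":1.5,"ax":0,"ay":0,"az":0},
    {"x":0,"y":0,"z":1.2,"ax":0,"ay":0,"az":0},
    {"x":0,"y":0,"z":0.9,"ax":0,"ay":0,"az":0},
    {"x":0,"y":0,"z":0,"ax":0,"ay":0,"az":0}
  ]
}}

```text
time_s: 9.05
tool_pos: [0.4551, -0.3737, 0.1641]
tool_rot: [-180.0, 0.1, -8.0]
force: [-0.1, -0.2, -1.2]
grip_width: 0.0159
grasp_force: 44.9
```

>>> {"op": "jog_arm", "data": {
  "motion": [
    {"x":0,"y":0,"z":0,"ax":0,"ay":0,"az":0},
    {"x":0,"y":0,"z":0,"ax":0,"ay":0,"az":0},
    {"x":0,"y":0,"z":0,"ax":0,"ay":0,"az":0},
    {"x":0,"y":0,"z":0,"ax":0,"ay":0,"az":0},
    {"x":0,"y":0,"z":0,"ax":0,"ay":0,"az":0}
  ]
}}

```text
time_s: 9.55
tool_pos: [0.4558, -0.3744, 0.1658]
tool_rot: [180.0, -0.0, -8.0]
force: [0.6, -0.5, -1.9]
grip_width: 0.0161
grasp_force: 44.9
```

>>> {"op": "jog_arm", "data": {
  "motion": [
    {"x":0.5,"y":0,"z":0,"ax":0,"ay":0,"az":0},
    {"x":0.5,"y":0,"z":0,"ax":0,"ay":0,"az":0},
    {"x":0.5,"y":0,"z":0,"ax":0,"ay":0,"az":0},
    {"x":0.5,"y":0,"z":0,"ax":0,"ay":0,"az":0},
    {"x":0.4,"y":0,"z":0,"ax":0,"ay":0,"az":0}
  ]
}}

```text
time_s: 10.05
tool_pos: [0.4801, -0.3776, 0.1654]
tool_rot: [180.0, 0.0, -8.0]
force: [0.1, -0.4, -1.7]
grip_width: 0.0157
grasp_force: 44.9
```

>>> {"op": "jog_arm", "data": {
  "motion": [
    {"x":0.5,"y":0,"z":0,"ax":0,"ay":0,"az":0},
    {"x":0.5,"y":0,"z":0,"ax":0,"ay":0,"az":0},
    {"x":0.5,"y":0,"z":0,"ax":0,"ay":0,"az":0},
    {"x":0.4,"y":0,"z":0,"ax":0,"ay":0,"az":0},
    {"x":0.2,"y":0,"z":0,"ax":0,"ay":0,"az":0}
  ]
}}

```text
time_s: 10.55
tool_pos: [0.5007, -0.3805, 0.1655]
tool_rot: [180.0, -0.0, -8.0]
force: [-0.3, 0.2, -0.8]
grip_width: 0.0158
grasp_force: 44.9
```

>>> {"op": "jog_arm", "data": {
  "motion": [
    {"x":0,"y":0,"z":0,"ax":0,"ay":0,"az":0},
    {"x":0,"y":0,"z":0,"ax":0,"ay":0,"az":0},
    {"x":0,"y":0,"z":0,"ax":0,"ay":0,"az":0},
    {"x":0,"y":0,"z":-0.3,"ax":0,"ay":0,"az":0},
    {"x":0,"y":0,"z":-0.3,"ax":0,"ay":0,"az":0}
  ]
}}

```text
time_s: 11.05
tool_pos: [0.5001, -0.3806, 0.1718]
tool_rot: [-180.0, -0.0, -8.0]
force: [-0.3, -0.5, -0.7]
grip_width: 0.0159
grasp_force: 44.9
```

>>> {"op": "jog_arm", "data": {
  "motion": [
    {"x":0,"y":0,"z":-0.5,"ax":0,"ay":0,"az":0},
    {"x":0,"y":0,"z":-0.7,"ax":0,"ay":0,"az":0},
    {"x":0,"y":0,"z":-0.8,"ax":0,"ay":0,"az":0},
    {"x":0,"y":0,"z":-0.8,"ax":0,"ay":0,"az":0},
    {"x":0,"y":0,"z":-0.8,"ax":0,"ay":0,"az":0}
  ]
}}

```text
time_s: 11.55
tool_pos: [0.5003, -0.3807, 0.2085]
tool_rot: [180.0, -0.0, -8.0]
force: [-0.3, 0.0, -1.9]
grip_width: 0.0155
grasp_force: 44.9
```

```bash
python3 - <<'E'
from h import *
F=[]
for i in range(6):
    env.read_camera('wrist');F.append(env.get_obs()['force'])
print(np.mean(F,0),np.std(F,0)); state()
E
```

```text
[-0.02217894 -0.33668239 -1.72575211] [0.65505098 0.57238841 0.43961796]
{'time_s': 11.85, 'qpos': [-4.5617, 21.4003, 50.6189, 89.2117, -16.7973, 77.4087, -50.2015], 'tool_pos': [0.5001, -0.3803, 0.2071], 'tool_rot': [-179.9762, 0.0323, -8.0157], 'force': [0.9286, 0.6992, -2.0978], 'grip_width': 0.0156, 'grasp_force': 44.9489}
```

>>> {"op": "jog_arm", "data": {
  "motion": [
    {"x":0,"y":0,"z":-0.6,"ax":0,"ay":0,"az":0},
    {"x":0,"y":0,"z":-1.2,"ax":0,"ay":0,"az":0},
    {"x":0,"y":0,"z":-1.6,"ax":0,"ay":0,"az":0},
    {"x":0,"y":0,"z":-1.8,"ax":0,"ay":0,"az":0},
    {"x":0,"y":0,"z":-1.8,"ax":0,"ay":0,"az":0}
  ]
}}

```text
time_s: 12.35
tool_pos: [0.5004, -0.3809, 0.2798]
tool_rot: [180.0, -0.1, -8.0]
force: [-0.4, 1.2, -1.1]
grip_width: 0.0159
grasp_force: 44.9
```

>>> {"op": "jog_arm", "data": {
  "motion": [
    {"x":0,"y":0,"z":-1.8,"ax":0,"ay":0,"az":0},
    {"x":0,"y":0,"z":-1.8,"ax":0,"ay":0,"az":0},
    {"x":0,"y":0,"z":-1.6,"ax":0,"ay":0,"az":0},
    {"x":0,"y":0,"z":-1.2,"ax":0,"ay":0,"az":0},
    {"x":0,"y":0,"z":-0.6,"ax":0,"ay":0,"az":0}
  ]
}}

```text
time_s: 12.85
tool_pos: [0.5005, -0.3811, 0.3497]
tool_rot: [179.9, -0.1, -8.0]
force: [-0.1, -0.5, -1.8]
grip_width: 0.0158
grasp_force: 44.9
```

>>> {"op": "jog_arm", "data": {
  "motion": [
    {"x":0,"y":0,"z":0,"ax":0,"ay":0,"az":0},
    {"x":0,"y":0,"z":0,"ax":0,"ay":0,"az":0},
    {"x":0,"y":0,"z":0,"ax":0,"ay":0,"az":0},
    {"x":0,"y":0,"z":0,"ax":0,"ay":0,"az":0},
    {"x":0,"y":0,"z":0,"ax":0,"ay":0,"az":0}
  ]
}}

```text
time_s: 13.35
tool_pos: [0.5001, -0.3804, 0.347]
tool_rot: [-180.0, 0.0, -8.0]
force: [0.9, 0.5, -2.1]
grip_width: 0.0157
grasp_force: 44.9
```

```bash
python3 - <<'E'
from h import *
s,q=snap('scene','s6');t,p=snap('top','t6');state()
o=env.get_obs()['tool_pos'];P=[o[0]+.02,o[1],o[2]-.16]
u,v=map(int,proj(q,P));print(u,v,proj(p,P))
c=cv2.resize(s[v-50:v+50,u-65:u+65],None,fx=6,fy=6,interpolation=cv2.INTER_CUBIC)
cv2.imwrite('pics/c6.png',c[:,:,::-1])
E
```

```text
{'time_s': 13.45, 'qpos': [-4.1258, 18.8292, 52.2595, 75.7851, -14.7972, 92.3693, -52.0433], 'tool_pos': [0.5001, -0.3805, 0.3473], 'tool_rot': [-179.987, 0.0206, -8.0226], 'force': [0.1366, -0.1217, -2.1193], 'grip_width': 0.0158, 'grasp_force': 44.949}
338 222 [381.40795633 181.14847546]
```

View pics/c6.png

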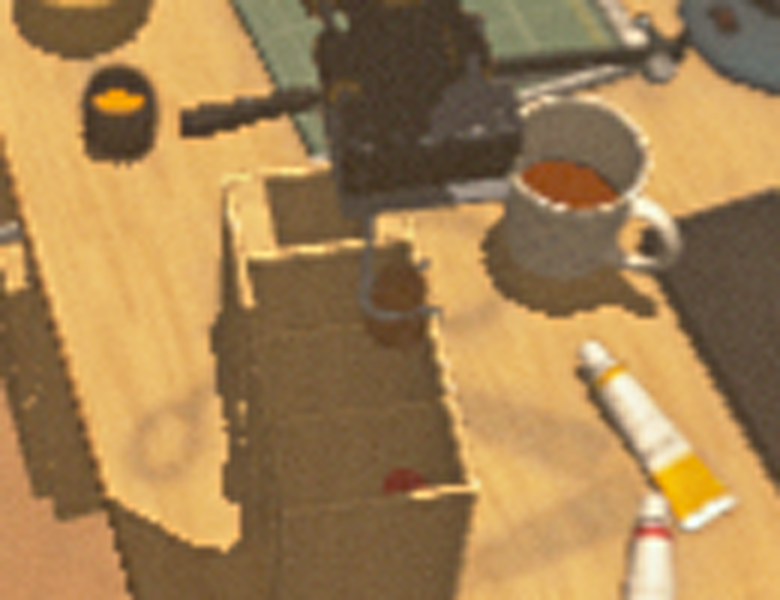

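The stamp hangs on the fork outside the bay, with its knob at (398,285) on the tines. Next I'll carry it to the plate.

```bash
python3 - <<'E'
from h import *
a,p=load('s0')
m=((a.min(2)>140)&(a.max(2).astype(int)-a.min(2)<50)).astype(np.uint8); k=np.zeros_like(m);k[105:145,265:320]=1;m*=k
c=max(cv2.findContours(m,0,2)[0],key=len);e=cv2.fitEllipse(c);print(e[0],e[1],onz(p,*e[0],.012))
t0=np.array(env.get_obs()['tool_pos']);yaw=30
o=np.array([.5327,.2998])-R.from_euler('z',yaw,degrees=True).as_matrix()[:2,:2]@[.0185,-.001]
g=np.array([*o,.3473]);print(g)
N=30;W=[]
for i in range(1,N+1):
    s=i/N; s=s*s*(3-2*s); W.append((*(t0+(g-t0)*s),-8+38*s,1))
plan(*W)
E
```

```text
(291.5014343261719, 125.33692932128906) (23.14055633544922, 36.17229080200195) [0.5348687  0.30159397 0.012     ]
[0.51617853 0.29141603 0.3473    ]
[{"x": -0.03, "y": -0.22, "z": 0.0, "ax": -0.0, "ay": 0.0, "az": -0.1}, {"x": -0.07, "y": -0.63, "z": 0.0, "ax": -0.0, "ay": 0.0, "az": -0.4}, {"x": -0.11, "y": -1.02, "z": 0.0, "ax": -0.0, "ay": 0.0, "az": -0.6}, {"x": -0.13, "y": -1.38, "z": 0.0, "ax": -0.0, "ay": 0.0, "az": -0.8}, {"x": -0.14, "y": -1.7, "z": 0.0, "ax": -0.0, "ay": 0.0, "az": -0.9}]
[{"x": -0.14, "y": -2.01, "z": 0.0, "ax": -0.0, "ay": 0.0, "az": -1.2}, {"x": -0.1, "y": -2.28, "z": 0.0, "ax": -0.0, "ay": 0.0, "az": -1.3}, {"x": -0.06, "y": -2.52, "z": 0.0, "ax": -0.0, "ay": 0.0, "az": -1.4}, {"x": -0.0, "y": -2.73, "z": 0.0, "ax": -0.0, "ay": 0.0, "az": -1.5}, {"x": 0.08, "y": -2.9, "z": 0.0, "ax": -0.0, "ay": 0.0, "az": -1.7}]
[{"x": 0.17, "y": -3.06, "z": 0.0, "ax": -0.0, "ay": 0.0, "az": -1.7}, {"x": 0.27, "y": -3.16, "z": 0.01, "ax": -0.0, "ay": 0.0, "az": -1.8}, {"x": 0.39, "y": -3.24, "z": -0.0, "ax": -0.0, "ay": 0.0, "az": -1.8}, {"x": 0.49, "y": -3.29, "z": -0
[... 465 characters left out ...]
"x": 1.07, "y": -2.71, "z": 0.0, "ax": -0.0, "ay": 0.0, "az": -1.6}, {"x": 1.07, "y": -2.5, "z": 0.0, "ax": -0.0, "ay": 0.0, "az": -1.6}, {"x": 1.06, "y": -2.29, "z": 0.0, "ax": -0.0, "ay": 0.0, "az": -1.4}, {"x": 1.0, "y": -2.05, "z": 0.0, "ax": -0.0, "ay": 0.0, "az": -1.3}, {"x": 0.93, "y": -1.78, "z": 0.0, "ax": -0.0, "ay": 0.0, "az": -1.1}]
[{"x": 0.82, "y": -1.51, "z": 0.0, "ax": -0.0, "ay": 0.0, "az": -1.0}, {"x": 0.68, "y": -1.2, "z": 0.01, "ax": -0.0, "ay": 0.0, "az": -0.8}, {"x": 0.52, "y": -0.89, "z": -0.0, "ax": -0.0, "ay": 0.0, "az": -0.5}, {"x": 0.33, "y": -0.55, "z": -0.0, "ax": -0.0, "ay": 0.0, "az": -0.4}, {"x": 0.11, "y": -0.18, "z": -0.0, "ax": -0.0, "ay": 0.0, "az": -0.1}]
```

>>> {"op": "jog_arm", "data": {
  "motion": [
    {"x":0,"y":-0.2,"z":0,"ax":0,"ay":0,"az":-0.1},
    {"x":-0.1,"y":-0.6,"z":0,"ax":0,"ay":0,"az":-0.4},
    {"x":-0.1,"y":-1.0,"z":0,"ax":0,"ay":0,"az":-0.6},
    {"x":-0.1,"y":-1.4,"z":0,"ax":0,"ay":0,"az":-0.8},
    {"x":-0.1,"y":-1.7,"z":0,"ax":0,"ay":0,"az":-0.9}
  ]
}}

```text
time_s: 13.95
tool_pos: [0.5021, -0.3305, 0.3475]
tool_rot: [-180.0, -0.0, -5.2]
force: [-0.5, -0.8, -1.4]
grip_width: 0.0159
grasp_force: 44.9
```

>>> {"op": "jog_arm", "data": {
  "motion": [
    {"x":-0.1,"y":-2.0,"z":0,"ax":0,"ay":0,"az":-1.2},
    {"x":-0.1,"y":-2.3,"z":0,"ax":0,"ay":0,"az":-1.3},
    {"x":-0.1,"y":-2.5,"z":0,"ax":0,"ay":0,"az":-1.4},
    {"x":0,"y":-2.7,"z":0,"ax":0,"ay":0,"az":-1.5},
    {"x":0.1,"y":-2.9,"z":0,"ax":0,"ay":0,"az":-1.7}
  ]
}}

```text
time_s: 14.45
tool_pos: [0.505, -0.2059, 0.3477]
tool_rot: [-180.0, -0.0, 2.0]
force: [-0.3, -0.8, -2.0]
grip_width: 0.0158
grasp_force: 44.9
```

>>> {"op": "jog_arm", "data": {
  "motion": [
    {"x":0.2,"y":-3.1,"z":0,"ax":0,"ay":0,"az":-1.7},
    {"x":0.3,"y":-3.2,"z":0,"ax":0,"ay":0,"az":-1.8},
    {"x":0.4,"y":-3.2,"z":0,"ax":0,"ay":0,"az":-1.8},
    {"x":0.5,"y":-3.3,"z":0,"ax":0,"ay":0,"az":-1.9},
    {"x":0.6,"y":-3.3,"z":0,"ax":0,"ay":0,"az":-1.9}
  ]
}}

```text
time_s: 14.95
tool_pos: [0.5093, -0.0431, 0.3479]
tool_rot: [-180.0, -0.1, 11.1]
force: [0.1, -0.2, -2.7]
grip_width: 0.0157
grasp_force: 44.9
```

>>> {"op": "jog_arm", "data": {
  "motion": [
    {"x":0.7,"y":-3.3,"z":0,"ax":0,"ay":0,"az":-1.9},
    {"x":0.8,"y":-3.2,"z":0,"ax":0,"ay":0,"az":-1.9},
    {"x":0.9,"y":-3.1,"z":0,"ax":0,"ay":0,"az":-1.8},
    {"x":1.0,"y":-3.0,"z":0,"ax":0,"ay":0,"az":-1.8},
    {"x":1.0,"y":-2.9,"z":0,"ax":0,"ay":0,"az":-1.8}
  ]
}}

```text
time_s: 15.45
tool_pos: [0.5131, 0.1186, 0.3477]
tool_rot: [-180.0, -0.0, 20.3]
force: [0.7, 0.0, -2.9]
grip_width: 0.0158
grasp_force: 44.9
```

>>> {"op": "jog_arm", "data": {
  "motion": [
    {"x":1.1,"y":-2.7,"z":0,"ax":0,"ay":0,"az":-1.6},
    {"x":1.1,"y":-2.5,"z":0,"ax":0,"ay":0,"az":-1.6},
    {"x":1.1,"y":-2.3,"z":0,"ax":0,"ay":0,"az":-1.4},
    {"x":1.0,"y":-2.0,"z":0,"ax":0,"ay":0,"az":-1.3},
    {"x":0.9,"y":-1.8,"z":0,"ax":0,"ay":0,"az":-1.1}
  ]
}}

```text
time_s: 15.95
tool_pos: [0.5172, 0.2423, 0.3473]
tool_rot: [180.0, 0.0, 27.3]
force: [0.6, -1.0, -1.7]
grip_width: 0.0158
grasp_force: 44.9
```

>>> {"op": "jog_arm", "data": {
  "motion": [
    {"x":0.8,"y":-1.5,"z":0,"ax":0,"ay":0,"az":-1.0},
    {"x":0.7,"y":-1.2,"z":0,"ax":0,"ay":0,"az":-0.8},
    {"x":0.5,"y":-0.9,"z":0,"ax":0,"ay":0,"az":-0.5},
    {"x":0.3,"y":-0.6,"z":0,"ax":0,"ay":0,"az":-0.4},
    {"x":0.1,"y":-0.2,"z":0,"ax":0,"ay":0,"az":-0.1}
  ]
}}

```text
time_s: 16.45
tool_pos: [0.5173, 0.291, 0.3475]
tool_rot: [180.0, 0.0, 30.0]
force: [-0.5, 0.6, -2.6]
grip_width: 0.0158
grasp_force: 44.9
```

>>> {"op": "jog_arm", "data": {
  "motion": [
    {"x":0,"y":0,"z":0,"ax":0,"ay":0,"az":0},
    {"x":0,"y":0,"z":0,"ax":0,"ay":0,"az":0},
    {"x":0,"y":0,"z":0,"ax":0,"ay":0,"az":0},
    {"x":0,"y":0,"z":0,"ax":0,"ay":0,"az":0},
    {"x":0,"y":0,"z":0,"ax":0,"ay":0,"az":0}
  ]
}}

```text
time_s: 16.95
tool_pos: [0.5174, 0.2903, 0.3477]
tool_rot: [-180.0, -0.0, 30.0]
force: [0.1, 1.0, -2.3]
grip_width: 0.0157
grasp_force: 44.9
```

```bash
python3 - <<'E'
from h import *
F=[]
for i in range(4):
    env.read_camera('wrist');F.append(env.get_obs()['force'])
print(np.mean(F,0)); state()
E
```

```text
[-0.39673527 -0.26239814 -1.94976506]
{'time_s': 17.15, 'qpos': [-49.9053, 9.8427, 21.1927, 80.229, -3.5445, 90.5778, -89.0562], 'tool_pos': [0.5173, 0.2906, 0.3476], 'tool_rot': [-179.9987, -0.0033, 29.9772], 'force': [0.0224, -0.0017, -2.5535], 'grip_width': 0.0157, 'grasp_force': 44.9488}
```

>>> {"op": "jog_arm", "data": {
  "motion": [
    {"x":0,"y":0,"z":0.6,"ax":0,"ay":0,"az":0},
    {"x":0,"y":0,"z":1.2,"ax":0,"ay":0,"az":0},
    {"x":0,"y":0,"z":1.8,"ax":0,"ay":0,"az":0},
    {"x":0,"y":0,"z":2.2,"ax":0,"ay":0,"az":0},
    {"x":0,"y":0,"z":2.2,"ax":0,"ay":0,"az":0}
  ]
}}

```text
time_s: 17.65
tool_pos: [0.517, 0.2905, 0.2657]
tool_rot: [180.0, 0.0, 30.0]
force: [-0.2, 0.8, -2.8]
grip_width: 0.016
grasp_force: 44.9
```

>>> {"op": "jog_arm", "data": {
  "motion": [
    {"x":0,"y":0,"z":2.2,"ax":0,"ay":0,"az":0},
    {"x":0,"y":0,"z":2.2,"ax":0,"ay":0,"az":0},
    {"x":0,"y":0,"z":1.8,"ax":0,"ay":0,"az":0},
    {"x":0,"y":0,"z":1.2,"ax":0,"ay":0,"az":0},
    {"x":0,"y":0,"z":0.8,"ax":0,"ay":0,"az":0}
  ]
}}

```text
time_s: 18.15
tool_pos: [0.5167, 0.2903, 0.1838]
tool_rot: [180.0, 0.1, 30.0]
force: [-0.6, -0.9, -1.2]
grip_width: 0.0157
grasp_force: 44.9
```

>>> {"op": "jog_arm", "data": {
  "motion": [
    {"x":0,"y":0,"z":0.3,"ax":0,"ay":0,"az":0},
    {"x":0,"y":0,"z":0.3,"ax":0,"ay":0,"az":0},
    {"x":0,"y":0,"z":0.3,"ax":0,"ay":0,"az":0},
    {"x":0,"y":0,"z":0.3,"ax":0,"ay":0,"az":0},
    {"x":0,"y":0,"z":0.2,"ax":0,"ay":0,"az":0}
  ]
}}

```text
time_s: 18.65
tool_pos: [0.5176, 0.2908, 0.1718]
tool_rot: [-180.0, -0.0, 30.0]
force: [0.2, 0.3, 0.1]
grip_width: 0.0157
grasp_force: 44.9
```

```bash
python3 - <<'E'
from h import *
F=[]
for i in range(6):
    env.read_camera('wrist');F.append(env.get_obs()['force'])
print(np.mean(F,0)); state()
E
```

```text
[-0.12697214  0.40965143 -1.34121683]
{'time_s': 18.95, 'qpos': [-49.4769, 13.459, 20.4905, 96.16, -4.9417, 71.2356, -87.9315], 'tool_pos': [0.5175, 0.2907, 0.1719], 'tool_rot': [-179.9952, -0.0337, 29.9822], 'force': [0.5158, -0.1014, -1.7751], 'grip_width': 0.0157, 'grasp_force': 44.9489}
```

>>> {"op": "jog_arm", "data": {
  "motion": [
    {"x":0,"y":0,"z":0.2,"ax":0,"ay":0,"az":0},
    {"x":0,"y":0,"z":0.2,"ax":0,"ay":0,"az":0},
    {"x":0,"y":0,"z":0,"ax":0,"ay":0,"az":0},
    {"x":0,"y":0,"z":0,"ax":0,"ay":0,"az":0},
    {"x":0,"y":0,"z":0,"ax":0,"ay":0,"az":0}
  ]
}}

```text
time_s: 19.45
tool_pos: [0.5174, 0.2907, 0.1676]
tool_rot: [-180.0, -0.0, 30.0]
force: [0.3, -0.2, -1.5]
grip_width: 0.0161
grasp_force: 44.9
```

```bash
python3 - <<'E'
from h import *
F=[]
snap('scene','s7');snap('top','t7')
for i in range(6):
    env.read_camera('wrist');F.append(env.get_obs()['force'])
print(np.mean(F,0)); state()
E
```

```text
[-0.00253859 -0.00643973 -1.29004854]
{'time_s': 19.85, 'qpos': [-49.4484, 13.6382, 20.4688, 96.4503, -5.0108, 70.7994, -87.8792], 'tool_pos': [0.5174, 0.2907, 0.1677], 'tool_rot': [-179.9983, -0.0121, 29.9809], 'force': [0.5599, -0.3, -1.1803], 'grip_width': 0.0157, 'grasp_force': 44.9489}
```

>>> {"op": "jog_arm", "data": {
  "motion": [
    {"x":-0.2,"y":0,"z":0,"ax":0,"ay":0,"az":0},
    {"x":-0.4,"y":0,"z":0,"ax":0,"ay":0,"az":0},
    {"x":-0.4,"y":0,"z":0,"ax":0,"ay":0,"az":0},
    {"x":-0.4,"y":0,"z":0,"ax":0,"ay":0,"az":0},
    {"x":-0.4,"y":0,"z":0,"ax":0,"ay":0,"az":0}
  ]
}}

```text
time_s: 20.35
tool_pos: [0.5014, 0.2814, 0.1676]
tool_rot: [-180.0, -0.0, 30.0]
force: [-0.5, 0.1, -0.8]
grip_width: 0.0158
grasp_force: 44.9
```

```bash
python3 - <<'E'
from h import *
s,q=snap('scene','s8');t,p=snap('top','t8');state()
c=lambda n,im,P,k:cv2.resize(im[P[1]-40:P[1]+40,P[0]-40:P[0]+40],(400,400),interpolation=cv2.INTER_CUBIC)
u=proj(q,[.533,.3,.03]).astype(int);u2=proj(p,[.533,.3,.03]).astype(int)
s7,_=load('s7')
o=np.hstack([c(0,s7,u,0),c(0,s,u,0)]);cv2.imwrite('pics/c8.png',o[:,:,::-1])
for n in('s7','s8','t7','t8'):
    a,P=load(n);U=proj(P,[.533,.3,.04])
    m=cv2.inRange(cv2.cvtColor(a,cv2.COLOR_RGB2HSV),(4,110,50),(17,255,255));k=np.zeros_like(m);cv2.circle(k,tuple(int(i) for i in U),14,255,-1);m&=k
    ys,xs=np.nonzero(m);print(n,U,len(xs),xs.mean() if len(xs) else 0,ys.mean() if len(xs) else 0)
E
```

```text
{'time_s': 20.45, 'qpos': [-49.9294, 11.3427, 20.4107, 99.0501, -4.1933, 70.3548, -88.4914], 'tool_pos': [0.5013, 0.2814, 0.1677], 'tool_rot': [-179.9842, 0.0036, 29.9817], 'force': [0.9608, -0.1186, -1.1386], 'grip_width': 0.0157, 'grasp_force': 44.9489}
s7 [290.9996606  121.02382476] 113 289.92035398230087 115.40707964601769
s8 [290.9996606  121.02382476] 111 290.65765765765764 115.96396396396396
t7 [190.40710877 192.12521892] 20 193.4 192.5
t8 [190.40710877 192.12521892] 5 194.2 196.2
```

>>> {"op": "jog_arm", "data": {
  "motion": [
    {"x":-0.5,"y":0,"z":0,"ax":0,"ay":0,"az":0},
    {"x":-0.7,"y":0,"z":0,"ax":0,"ay":0,"az":0},
    {"x":-0.9,"y":0,"z":0,"ax":0,"ay":0,"az":0},
    {"x":-0.9,"y":0,"z":0,"ax":0,"ay":0,"az":0},
    {"x":-0.9,"y":0,"z":0,"ax":0,"ay":0,"az":0}
  ]
}}

```text
time_s: 20.95
tool_pos: [0.4672, 0.2617, 0.1676]
tool_rot: [-180.0, 0.0, 30.0]
force: [0.1, -0.3, -2.0]
grip_width: 0.0158
grasp_force: 44.9
```

>>> {"op": "jog_arm", "data": {
  "motion": [
    {"x":-0.6,"y":0,"z":-0.3,"ax":0,"ay":0,"az":0},
    {"x":0,"y":0,"z":-2,"ax":0,"ay":0,"az":0},
    {"x":0,"y":0,"z":-4,"ax":0,"ay":0,"az":0},
    {"x":0,"y":0,"z":-4,"ax":0,"ay":0,"az":0},
    {"x":0,"y":0,"z":-4,"ax":0,"ay":0,"az":0}
  ]
}}

```text
time_s: 21.45
tool_pos: [0.4624, 0.2588, 0.3124]
tool_rot: [-180.0, -0.0, 30.0]
force: [1.1, 0.6, -0.6]
grip_width: 0.0159
grasp_force: 44.9
```

>>> {"op": "jog_arm", "data": {
  "motion": [
    {"x":0,"y":0,"z":-2,"ax":0,"ay":0,"az":0},
    {"x":0,"y":0,"z":0,"ax":0,"ay":0,"az":0},
    {"x":0,"y":0,"z":0,"ax":0,"ay":0,"az":0},
    {"x":0,"y":0,"z":0,"ax":0,"ay":0,"az":0},
    {"x":0,"y":0,"z":0,"ax":0,"ay":0,"az":0}
  ]
}}

```text
time_s: 21.95
tool_pos: [0.4621, 0.2588, 0.3288]
tool_rot: [180.0, 0.2, 30.0]
force: [0.3, -0.1, -1.7]
grip_width: 0.0158
grasp_force: 44.9
```

```bash
python3 - <<'E'
from h import *
state()
a,p=snap('wrist','w9');s,q=snap('scene','s9');t,P=snap('top','t9')
for n in('s9','t9'):
    a,P=load(n);U=proj(P,[.533,.3,.045])
    m=cv2.inRange(cv2.cvtColor(a,cv2.COLOR_RGB2HSV),(4,110,50),(17,255,255));k=np.zeros_like(m);cv2.circle(k,tuple(int(i) for i in U),14,255,-1);m&=k
    ys,xs=np.nonzero(m);print(n,U,len(xs),onz(P,xs.mean(),ys.mean(),.04) if len(xs) else 0)
o=np.array(env.get_obs()['tool_pos']);g=np.array([.4956,-.2678,.3277])
mid=np.array([.51,0,.34])
N=32;W=[]
for i in range(1,N+1):
    x=i/N; s=x*x*(3-2*x); b=o*(1-s)**2+2*s*(1-s)*mid+g*s*s; W.append((*b,30-38*s,1))
plan(*W,(*g,-8,3))
E
```

```text
{'time_s': 21.95, 'qpos': [-51.6469, 1.5889, 20.0813, 90.7093, -0.5295, 87.9647, -91.5695], 'tool_pos': [0.4621, 0.2588, 0.3288], 'tool_rot': [179.9791, 0.1658, 29.9827], 'force': [0.3173, -0.1142, -1.7206], 'grip_width': 0.0158, 'grasp_force': 44.949}
s9 [290.96375134 120.18868332] 172 [0.53976906 0.34503598 0.04      ]
t9 [189.95432487 191.81588581] 66 [0.52831957 0.29329174 0.04      ]
[{"x": -0.05, "y": 0.14, "z": -0.01, "ax": 0.0, "ay": 0.1, "az": 0.1}, {"x": -0.15, "y": 0.42, "z": -0.01, "ax": 0.0, "ay": -0.0, "az": 0.3}, {"x": -0.23, "y": 0.67, "z": -0.03, "ax": 0.0, "ay": -0.0, "az": 0.5}, {"x": -0.32, "y": 0.9, "z": -0.03, "ax": 0.0, "ay": -0.0, "az": 0.7}, {"x": -0.38, "y": 1.13, "z": -0.05, "ax": 0.0, "ay": -0.0, "az": 0.9}]
[{"x": -0.44, "y": 1.34, "z": -0.04, "ax": 0.0, "ay": -0.0, "az": 1.0}, {"x": -0.48, "y": 1.52, "z": -0.05, "ax": 0.0, "ay": -0.0, "az": 1.1}, {"x": -0.51, "y": 1.69, "z": -0.05, "ax": 0.0, "ay": -0.0, "az": 1.3}, {"x": -0.54, "y": 1.85, "z": -0.04, "ax": 0.0, "ay": -0.0, "az": 1.4}, {"x": -0.53, "y": 1.99, "z": -0.05, "ax": 0.0, "ay": -0.0, "az": 1.5}
[... 1045 characters left out ...]
"az": 1.3}]
[{"x": 0.05, "y": 1.62, "z": 0.06, "ax": 0.0, "ay": -0.0, "az": 1.2}, {"x": 0.06, "y": 1.43, "z": 0.06, "ax": 0.0, "ay": -0.0, "az": 1.0}, {"x": 0.06, "y": 1.21, "z": 0.05, "ax": 0.0, "ay": -0.0, "az": 0.8}, {"x": 0.07, "y": 0.97, "z": 0.04, "ax": 0.0, "ay": -0.0, "az": 0.7}, {"x": 0.05, "y": 0.72, "z": 0.03, "ax": 0.0, "ay": -0.0, "az": 0.6}]
[{"x": 0.04, "y": 0.45, "z": 0.02, "ax": 0.0, "ay": -0.0, "az": 0.3}, {"x": 0.01, "y": 0.15, "z": 0.01, "ax": 0.0, "ay": -0.0, "az": 0.1}, {"x": -0.0, "y": 0.0, "z": 0.0, "ax": 0.0, "ay": -0.0, "az": -0.0}, {"x": -0.0, "y": 0.0, "z": 0.0, "ax": 0.0, "ay": -0.0, "az": -0.0}, {"x": -0.0, "y": 0.0, "z": 0.0, "ax": 0.0, "ay": -0.0, "az": -0.0}]
```

```bash
python3 - <<'E'
from h import *
for n,hr in(('t9',14),('s9',9)):
    a,P=load(n);U=proj(P,[.528,.293,.04])
    m=cv2.inRange(cv2.cvtColor(a,cv2.COLOR_RGB2HSV),(4,110,50),(17,255,255));k=np.zeros_like(m);cv2.circle(k,tuple(int(i) for i in U),hr,255,-1);m&=k
    print(n,U)
    for r in m[int(U[1])-8:int(U[1])+14,int(U[0])-12:int(U[0])+13]: print(''.join('#' if v else '.' for v in r))
E
```

```text
t9 [192.19419844 193.4007158 ]
.........................
.........................
.........................
.........................
...........#.............
.........######..........
........########.........
.......##########........
.......##########........
........##########.......
.........#########.......
..........#######........
...........#####.........
.........................
.........................
.........................
.........................
.........................
.........................
.........................
.........................
.........................
s9 [290.32471027 122.2042695 ]
.........................
.........................
.........................
.........................
.........................
............###..........
...........#####.........
...........#####.........
...........#####.........
............####.........
...........######........
..........#######........
..........#######........
...........######........
...........#####.........
.........................
.........................
.........................
.........................
.........................
.........................
.........................
```

>>> {"op": "jog_arm", "data": {
  "motion": [
    {"x":0,"y":0.1,"z":0,"ax":0,"ay":0,"az":0.1},
    {"x":-0.2,"y":0.4,"z":0,"ax":0,"ay":0,"az":0.3},
    {"x":-0.2,"y":0.7,"z":0,"ax":0,"ay":0,"az":0.5},
    {"x":-0.3,"y":0.9,"z":0,"ax":0,"ay":0,"az":0.7},
    {"x":-0.4,"y":1.1,"z":0,"ax":0,"ay":0,"az":0.9}
  ]
}}

```text
time_s: 22.6
tool_pos: [0.4689, 0.2248, 0.3306]
tool_rot: [180.0, -0.0, 27.4]
force: [-0.5, -0.4, -1.2]
grip_width: 0.0155
grasp_force: 44.9
```

>>> {"op": "jog_arm", "data": {
  "motion": [
    {"x":-0.4,"y":1.3,"z":0,"ax":0,"ay":0,"az":1.0},
    {"x":-0.5,"y":1.5,"z":0,"ax":0,"ay":0,"az":1.1},
    {"x":-0.5,"y":1.7,"z":0,"ax":0,"ay":0,"az":1.3},
    {"x":-0.5,"y":1.9,"z":0,"ax":0,"ay":0,"az":1.4},
    {"x":-0.5,"y":2.0,"z":0,"ax":0,"ay":0,"az":1.5}
  ]
}}

```text
time_s: 23.1
tool_pos: [0.4827, 0.1375, 0.3306]
tool_rot: [-180.0, -0.0, 21.0]
force: [0.1, -0.0, -0.9]
grip_width: 0.0162
grasp_force: 44.9
```

>>> {"op": "jog_arm", "data": {
  "motion": [
    {"x":-0.5,"y":2.1,"z":0,"ax":0,"ay":0,"az":1.6},
    {"x":-0.5,"y":2.2,"z":0,"ax":0,"ay":0,"az":1.6},
    {"x":-0.5,"y":2.3,"z":0,"ax":0,"ay":0,"az":1.7},
    {"x":-0.5,"y":2.4,"z":0,"ax":0,"ay":0,"az":1.7},
    {"x":-0.4,"y":2.4,"z":0,"ax":0,"ay":0,"az":1.8}
  ]
}}

```text
time_s: 23.6
tool_pos: [0.4945, 0.0214, 0.3306]
tool_rot: [-180.0, -0.0, 12.6]
force: [-0.1, 0.1, -0.7]
grip_width: 0.0156
grasp_force: 44.9
```

>>> {"op": "jog_arm", "data": {
  "motion": [
    {"x":-0.4,"y":2.4,"z":0,"ax":0,"ay":0,"az":1.8},
    {"x":-0.3,"y":2.5,"z":0,"ax":0,"ay":0,"az":1.8},
    {"x":-0.3,"y":2.4,"z":0,"ax":0,"ay":0,"az":1.7},
    {"x":-0.2,"y":2.4,"z":0,"ax":0,"ay":0,"az":1.8},
    {"x":-0.2,"y":2.4,"z":0,"ax":0,"ay":0,"az":1.7}
  ]
}}

```text
time_s: 24.1
tool_pos: [0.5001, -0.1, 0.3306]
tool_rot: [180.0, -0.0, 3.8]
force: [0.2, -0.5, -0.5]
grip_width: 0.0155
grasp_force: 44.9
```

>>> {"op": "jog_arm", "data": {
  "motion": [
    {"x":-0.1,"y":2.3,"z":0,"ax":0,"ay":0,"az":1.6},
    {"x":-0.1,"y":2.2,"z":0,"ax":0,"ay":0,"az":1.6},
    {"x":0,"y":2.1,"z":0,"ax":0,"ay":0,"az":1.5},
    {"x":0,"y":1.9,"z":0,"ax":0,"ay":0,"az":1.3},
    {"x":0,"y":1.8,"z":0,"ax":0,"ay":0,"az":1.3}
  ]
}}

```text
time_s: 24.6
tool_pos: [0.5, -0.2025, 0.3305]
tool_rot: [180.0, 0.0, -3.4]
force: [0.6, 0.1, -1.7]
grip_width: 0.0159
grasp_force: 44.9
```

>>> {"op": "jog_arm", "data": {
  "motion": [
    {"x":0.1,"y":1.6,"z":0,"ax":0,"ay":0,"az":1.2},
    {"x":0.1,"y":1.4,"z":0,"ax":0,"ay":0,"az":1.0},
    {"x":0.1,"y":1.2,"z":0,"ax":0,"ay":0,"az":0.8},
    {"x":0,"y":1.0,"z":0,"ax":0,"ay":0,"az":0.7},
    {"x":0,"y":0.7,"z":0,"ax":0,"ay":0,"az":0.6}
  ]
}}

```text
time_s: 25.1
tool_pos: [0.4977, -0.2609, 0.3305]
tool_rot: [180.0, 0.0, -7.7]
force: [-0.3, -0.0, -1.3]
grip_width: 0.0159
grasp_force: 44.9
```

>>> {"op": "jog_arm", "data": {
  "motion": [
    {"x":0,"y":0.5,"z":0,"ax":0,"ay":0,"az":0.3},
    {"x":0,"y":0.1,"z":0,"ax":0,"ay":0,"az":0.1},
    {"x":0,"y":0,"z":0,"ax":0,"ay":0,"az":0},
    {"x":0,"y":0,"z":0,"ax":0,"ay":0,"az":0},
    {"x":0,"y":0,"z":0,"ax":0,"ay":0,"az":0}
  ]
}}

```text
time_s: 25.6
tool_pos: [0.4973, -0.2654, 0.3306]
tool_rot: [-180.0, -0.0, -8.0]
force: [0.0, -0.7, -1.4]
grip_width: 0.0157
grasp_force: 44.9
```

```bash
python3 - <<'E'
from h import *
env.read_camera('wrist');state()
plan((.4956,-.2678,.3277,-8,5))
E
```

```text
{'time_s': 25.65, 'qpos': [-20.4992, 7.4628, 51.4069, 87.0267, -5.8557, 88.3083, -67.1253], 'tool_pos': [0.4973, -0.2655, 0.3306], 'tool_rot': [-179.9764, -0.0126, -7.9684], 'force': [-0.1421, -1.0687, -2.1775], 'grip_width': 0.0157, 'grasp_force': 44.9489}
[{"x": -0.03, "y": 0.05, "z": 0.06, "ax": -0.0, "ay": -0.0, "az": 0.0}, {"x": -0.02, "y": 0.05, "z": 0.06, "ax": -0.0, "ay": -0.0, "az": 0.0}, {"x": -0.03, "y": 0.05, "z": 0.05, "ax": -0.0, "ay": -0.0, "az": 0.0}, {"x": -0.03, "y": 0.05, "z": 0.06, "ax": -0.0, "ay": -0.0, "az": 0.0}, {"x": -0.02, "y": 0.05, "z": 0.06, "ax": -0.0, "ay": -0.0, "az": 0.0}]
```

>>> {"op": "jog_arm", "data": {
  "motion": [
    {"x":-0.1,"y":0.05,"z":0.5,"ax":0,"ay":0,"az":0},
    {"x":0,"y":0,"z":1.5,"ax":0,"ay":0,"az":0},
    {"x":0,"y":0,"z":2,"ax":0,"ay":0,"az":0},
    {"x":0,"y":0,"z":2,"ax":0,"ay":0,"az":0},
    {"x":0,"y":0,"z":2,"ax":0,"ay":0,"az":0}
  ]
}}

```text
time_s: 26.15
tool_pos: [0.4955, -0.266, 0.2485]
tool_rot: [-180.0, 0.1, -8.0]
force: [0.3, -0.2, -1.0]
grip_width: 0.0158
grasp_force: 44.9
```

>>> {"op": "jog_arm", "data": {
  "motion": [
    {"x":0,"y":0,"z":2,"ax":0,"ay":0,"az":0},
    {"x":0,"y":0,"z":2,"ax":0,"ay":0,"az":0},
    {"x":0,"y":0,"z":2,"ax":0,"ay":0,"az":0},
    {"x":0,"y":0,"z":1.5,"ax":0,"ay":0,"az":0},
    {"x":0,"y":0,"z":1,"ax":0,"ay":0,"az":0}
  ]
}}

```text
time_s: 26.65
tool_pos: [0.4951, -0.2659, 0.1636]
tool_rot: [-180.0, 0.1, -8.0]
force: [1.2, -0.4, -1.0]
grip_width: 0.0156
grasp_force: 44.9
```

>>> {"op": "jog_arm", "data": {
  "motion": [
    {"x":0,"y":0,"z":0.4,"ax":0,"ay":0,"az":0},
    {"x":0,"y":0,"z":0.3,"ax":0,"ay":0,"az":0},
    {"x":0,"y":0,"z":0.1,"ax":0,"ay":0,"az":0},
    {"x":0,"y":0,"z":0,"ax":0,"ay":0,"az":0},
    {"x":0,"y":0,"z":0,"ax":0,"ay":0,"az":0}
  ]
}}

```text
time_s: 27.15
tool_pos: [0.4964, -0.2666, 0.1581]
tool_rot: [180.0, -0.1, -8.0]
force: [-0.6, 0.7, -2.0]
grip_width: 0.0156
grasp_force: 44.9
```

Open in stages, then rise.

>>> {"op": "jog_arm", "data": {
  "motion": [
    {"x":0,"y":0,"z":0.15,"ax":0,"ay":0,"az":0},
    {"x":0,"y":0,"z":0,"ax":0,"ay":0,"az":0},
    {"x":0,"y":0,"z":0,"ax":0,"ay":0,"az":0},
    {"x":0,"y":0,"z":0,"ax":0,"ay":0,"az":0},
    {"x":0,"y":0,"z":0,"ax":0,"ay":0,"az":0}
  ]
}}

```text
time_s: 27.65
tool_pos: [0.4965, -0.2665, 0.1565]
tool_rot: [180.0, -0.1, -8.0]
force: [0.4, 0.1, 3.0]
grip_width: 0.016
grasp_force: 44.9
```

>>> {"op": "jog_arm", "data": {
  "motion": [
    {"x":0,"y":0,"z":0,"ax":0,"ay":0,"az":0},
    {"x":0,"y":0,"z":0,"ax":0,"ay":0,"az":0},
    {"x":0,"y":0,"z":0,"ax":0,"ay":0,"az":0},
    {"x":0,"y":0,"z":0,"ax":0,"ay":0,"az":0},
    {"x":0,"y":0,"z":0,"ax":0,"ay":0,"az":0}
  ],
  "claw": 0.2
}}

```text
time_s: 28.15
tool_pos: [0.4959, -0.2663, 0.1559]
tool_rot: [-180.0, 0.0, -8.0]
force: [0.1, -0.1, -0.0]
grip_width: 0.0473
grasp_force: 0.0
```

>>> {"op": "jog_arm", "data": {
  "motion": [
    {"x":0,"y":0,"z":0,"ax":0,"ay":0,"az":0},
    {"x":0,"y":0,"z":0,"ax":0,"ay":0,"az":0},
    {"x":0,"y":0,"z":-1,"ax":0,"ay":0,"az":0},
    {"x":0,"y":0,"z":-3,"ax":0,"ay":0,"az":0},
    {"x":0,"y":0,"z":-4,"ax":0,"ay":0,"az":0}
  ]
}}

```text
time_s: 28.65
tool_pos: [0.4949, -0.2659, 0.2361]
tool_rot: [-180.0, 0.2, -8.0]
force: [1.2, 0.2, 1.1]
grip_width: 0.0521
grasp_force: 0.0
```

>>> {"op": "jog_arm", "data": {
  "motion": [
    {"x":0,"y":0,"z":-4,"ax":0,"ay":0,"az":0},
    {"x":0,"y":0,"z":-3,"ax":0,"ay":0,"az":0},
    {"x":0,"y":0,"z":-1.5,"ax":0,"ay":0,"az":0},
    {"x":0,"y":0,"z":0,"ax":0,"ay":0,"az":0},
    {"x":0,"y":0,"z":0,"ax":0,"ay":0,"az":0}
  ]
}}

```text
time_s: 29.15
tool_pos: [0.4956, -0.2661, 0.3199]
tool_rot: [-180.0, 0.1, -8.0]
force: [0.1, 0.5, -0.5]
grip_width: 0.0526
grasp_force: 0.0
```

>>> {"op": "jog_arm", "data": {
  "motion": [
    {"x":0,"y":0,"z":0,"ax":0,"ay":0,"az":0},
    {"x":0,"y":0,"z":0,"ax":0,"ay":0,"az":0},
    {"x":0,"y":0,"z":0,"ax":0,"ay":0,"az":0},
    {"x":0,"y":0,"z":0,"ax":0,"ay":0,"az":0},
    {"x":0,"y":0,"z":0,"ax":0,"ay":0,"az":0}
  ]
}}

```text
time_s: 29.65
tool_pos: [0.4959, -0.2663, 0.3208]
tool_rot: [-180.0, 0.0, -8.0]
force: [-0.1, -0.7, 0.4]
grip_width: 0.0522
grasp_force: 0.0
```

```bash
python3 - <<'E'
from h import *
state()
a,p=snap('wrist','w10');s,q=snap('scene','s10')
u=proj(q,[.533,.3,.03]).astype(int)
c=cv2.resize(s[u[1]-25:u[1]+25,u[0]-25:u[0]+25],(400,400),interpolation=cv2.INTER_CUBIC)
w=cv2.resize(a[:,120:520],(400,400))
cv2.imwrite('pics/c10.png',np.hstack([w,c])[:,:,::-1])
E
```

```text
{'time_s': 29.65, 'qpos': [-20.6561, 7.4463, 51.5903, 88.1569, -5.8323, 87.2359, -67.0456], 'tool_pos': [0.4959, -0.2663, 0.3208], 'tool_rot': [-179.9948, 0.0202, -8.0277], 'force': [-0.0926, -0.7167, 0.3561], 'grip_width': 0.0522, 'grasp_force': 0.0}
```

View pics/c10.png

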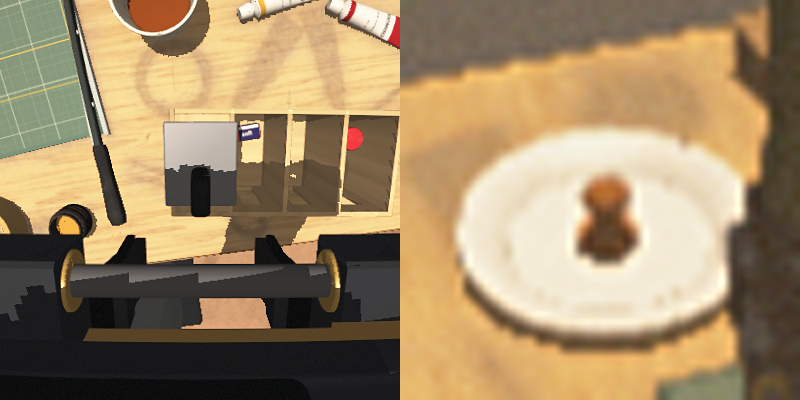

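The picker hangs level in its well, with the guard at (200,163), and the stamp stands upright in the middle of the plate at (606,215). I'm handing in.

```bash
python3 -c "
from cell import env
print(env.sign_off())"
```

```text
the job is handed in; nothing more can be done
None
```

The job is handed in: in the last pictures the stamp stands upright in the middle of the plate and the picker hangs level in its well; the fingers only gripped the picker's handle, and no verdict came back.

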